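Size a worn eyelet setter in the hole gauge

ROBOT

A 6-joint arm with a two-finger parallel gripper is mounted at the origin on a cart in front of the work surface, level with it; the furniture and walls round the work are solid. World frame = base frame: x ahead of the robot, y to its left, z up, the work surface at z = 0. Lengths are in m, angles in rad, forces in N, time in s.
With the tool pointing down it reaches from about 0.375 to 0.825 m from the base axis. Payload 5.5 kg.
Tool frame: the origin (TCP) lies midway between the tips of the shut fingers; the grasp point (between the pads) lies r.grip_depth behind it (r.grip_depth is the distance from the TCP to the grasp point, in m); z points along the fingers, y is the direction in which the jaws open and shut (so a half turn about z gives the same grasp; the last joint's range is limited). The gripper opens to 85 mm and grips with 20 to 120 N. Pads are 22 mm wide; open, the fingers measure 114 mm over their backs; the gripper's body (76 mm by 85 mm) begins 54 mm behind the grasp point. The pads swing forward as they close: fully open they stand 13 mm farther back than shut.
Start: joints at [-1.305, 0.314, -0.047, 1.21, 0, 1.571], TCP at [0.158, -0.579, 0.231] pointing down, gripper open.
Joint ranges: [-2.67, 2.67], [-0.69, 1.73], [-1.03, 1.25], [-2.08, 2.16], [-1.42, 1.45], [-3.14, 3.14]. Speed limits (rad/s): [2.39, 2.39, 3.01, 3.14, 3.14, 3.14].

INTERFACE

Orientations are given as a unit quaternion [x, y, z, w].
In Python, from rig import r gives the robot as it stands.
- The arm moves only by the tool arm_command, never from a script. Its arguments are lists of equal length, an entry for each row: "translation": the shift along the tool's x, y, z each as a share of 60 mm, from -1 to 1, a list of three; "rotation": the turn, a rotation vector about the tool's x, y, z each as a share of 0.08 rad, from -1 to 1, a list of three; "claw": the opening, from 0 (shut) to 1 (fully open). A call has 1 to 20 rows; each row shifts and turns the commanded pose from where the row before left it, along the tool's axes as they then stand; what a row does not reach is not made up. A row lasts 1/8 s, in which the tool goes at most 62.5 mm and 10.7 degrees, less where a joint would pass 70% of its speed; a pose out of reach is approached as far as the arm can. A call with a number of a shift or a turn outside -1 to 1 is refused whole. A call with a gripper value outside its range is refused whole. The fingers move at their own pace and stop on an object; "force" is the grip in N (left out, the last holds). Time passes only in rows, so rows that do not move let the fingers close. It gives the time, the measured TCP pose, the force and the opening at its end, in the units of the state.
- r.get_state(): the state, without advancing time (a new reading comes with each control period).
- r.get_image(name): name is "side" or "top" or "wrist"; returns the picture (400x640x3 uint8, red, green, blue); there is no depth.
- r.camera_params(name): a dict with "fx", "fy", "cx", "cy" (pixels), "world_from_camera" (4x4, takes a point from camera to world coordinates); the wrist camera has in their place "T_tool_cam" (4x4, takes a point from camera to tool coordinates, whose origin is the TCP and whose axes are the flange's). Camera axes: x right, y down, z forward; pixel columns grow to the right and rows downward; lengths in m; the calibration is good to about 2 mm. The wrist camera is an equidistant fisheye: a pixel r from the principal point sees the ray r / f radians off the axis. A picture is of the moment at which its call begins: read the wrist's pose just before it. camera_params takes no time and is no camera call.
- r.hand_in(): hands the job in, once; it reports no verdict.
The state is a dict: "time_s": time; "joints": joint angles; "dq": joint speeds; "tau": joint torques, N m; "eef_pos": TCP position; "tcp_rot": TCP orientation; "force": force on the tool from outside, world axes, zero at the start; "torque": the same for the moment, N m; "finger_gap": finger opening in m.
Only numpy, scipy, OpenCV 4.12 (cv2) and the standard library are available. Lean on these libraries where they do the work, as an engineer would, in place of code of your own. Each camera call takes 0.05 s, during which the arm holds its last target.

TASK

The size mark on the eyelet setter at the left end of the wooden block has worn off, so find its size with the sloped gauge plate: working up from the small holes, offer its pilot squarely to one hole after another, without forcing it, until you reach the first hole it passes through cleanly. Leave it standing in that hole, pushed fully home with its shoulder flat on the plate, and let go. The other two setters stay in the block, and the things around are left alone.

Things in the scene. Friction and masses are not known exactly. Their poses are not given: they have to be found in the camera images.
- setter_a: Loose eyelet setter, about 200 g, ribbed black round grip, steel cap; all three look alike in the block. Origin: centre of the flat underside of its shoulder; +z along its axis, pilot to cap. Along z: shoulder 36 mm across, 0 to 6 mm; grip 24 mm across, 6 to 52 mm (take it at 34); cap to 60. Below the origin: the pilot, hidden in the block, 14, 19 or 24 mm across; which setter has which is to be found.
- setter_b: Loose eyelet setter, about 200 g, ribbed black round grip, steel cap; all three look alike in the block. Origin: centre of the flat underside of its shoulder; +z along its axis, pilot to cap. Along z: shoulder 36 mm across, 0 to 6 mm; grip 24 mm across, 6 to 52 mm (take it at 34); cap to 60. Below the origin: the pilot, hidden in the block, 14, 19 or 24 mm across; which setter has which is to be found.
- setter_c: Loose eyelet setter, about 200 g, ribbed black round grip, steel cap; all three look alike in the block. Origin: centre of the flat underside of its shoulder; +z along its axis, pilot to cap. Along z: shoulder 36 mm across, 0 to 6 mm; grip 24 mm across, 6 to 52 mm (take it at 34); cap to 60. Below the origin: the pilot, hidden in the block, 14, 19 or 24 mm across; which setter has which is to be found.
- setter_a_nose (a point): Centre of the flat end of the pilot of setter_a, on its axis, 28 mm below the shoulder's underside. The pilot is a round steel pin 28 mm long, 2 mm thinner than the hole that fits it; its last 3 mm taper to a nose 4 mm thinner, so that in too small a hole it stops at most 3 mm deep.
- setter_b_nose (a point): Centre of the flat end of the pilot of setter_b, on its axis, 28 mm below the shoulder's underside. The pilot is a round steel pin 28 mm long, 2 mm thinner than the hole that fits it; its last 3 mm taper to a nose 4 mm thinner, so that in too small a hole it stops at most 3 mm deep.
- setter_c_nose (a point): Centre of the flat end of the pilot of setter_c, on its axis, 28 mm below the shoulder's underside. The pilot is a round steel pin 28 mm long, 2 mm thinner than the hole that fits it; its last 3 mm taper to a nose 4 mm thinner, so that in too small a hole it stops at most 3 mm deep.
- block: Pale wooden block, 70 x 186 x 50 mm (x, y, z), fixed to the counter, turned at most 0.25 rad. Origin: centre of its underside; z up; its long side runs along y, +y to the left seen from the robot. In its top a row of three sockets, 28 mm across, 43 mm deep, 60 mm apart; in each an upright setter, shoulder on the block's top, pilot in the socket.
- place_left (a point): Centre of the mouth of the left socket of the block (seen from the robot), on its top face, 50 mm above the counter. Behind the block, from about x = 0.63 m on, stands a tall monitor: swing the arm clear of it.
- place_middle (a point): Centre of the mouth of the middle socket of the block (seen from the robot), on its top face, 50 mm above the counter. Behind the block, from about x = 0.63 m on, stands a tall monitor: swing the arm clear of it.
- place_right (a point): Centre of the mouth of the right socket of the block (seen from the robot), on its top face, 50 mm above the counter. Behind the block, from about x = 0.63 m on, stands a tall monitor: swing the arm clear of it.
- gauge_plate: Steel plate, 78 x 190 x 8 mm (x, y, z), on a low fixed grey stand, sloping 40 degrees towards the robot like a lectern, turned at most 0.22 rad. Origin: centre of its underside, 92 mm above the counter; +z normal to it, up and towards the robot; +x up the slope; +y to the left. Four through holes along z in a row across its middle, 42 mm apart, growing from left to right; free below.
- hole_11 (a point): Centre of the mouth of the 11 mm hole (diameter), on the plate's upper face; axes as the gauge plate's.
- hole_16 (a point): Centre of the mouth of the 16 mm hole (diameter), on the plate's upper face; axes as the gauge plate's.
- hole_21 (a point): Centre of the mouth of the 21 mm hole (diameter), on the plate's upper face; axes as the gauge plate's.
- hole_26 (a point): Centre of the mouth of the 26 mm hole (diameter), on the plate's upper face; axes as the gauge plate's.
- button_tin: Round grey-green tin, 70 mm across, 46 mm high; a loose bystander. Origin: centre of its underside.
- tag_box: Light blue card box, 60 x 85 x 45 mm; a loose bystander. Origin: centre of its underside.
- stapler: Red stapler, 155 x 36 x 50 mm; a loose bystander. Origin: centre of its underside.
- tape_measure: Yellow round tape measure, 52 x 58 x 15 mm; a loose bystander. Origin: centre of its underside.
- masking_tape: Roll of masking tape lying flat, 98 mm across, 25 mm high; a loose bystander. Origin: centre of its underside.

How it is judged:
By the outcome, as a careful person would: the job done as asked, in the order asked, and still so for the second after the job is handed in, with the robot touching nothing.
It also fails if it takes over 51 s, if anything falls off the work surface, if the arm or the gripper's body presses on something with over 40 N, if the wrist force passes 120 N, or if a joint passes its speed limit or range.

## Working session

There is one attempt and no reset: what is moved stays moved. The work goes in short steps, Python scripts to look and compute and a tool call to move; the robot and the scene stay as the last step left them, time stands still between calls to the robot, and variables do not carry over. Pictures are saved under pics/ and viewed, and the job is handed in when it is done.

Besides the shell and the picture viewer there is one more tool, called after ">>>" as a command line: name --argument value ..., lists and objects as JSON in quotes. arm_command: Moves the arm, as the interface text tells. Its arguments: {"type":"object","properties":{"translation":{"type":"array"},"rotation":{"type":"array"},"claw":{"type":"array"},"force":{"type":"number"}},"required":["translation","rotation","claw"]}

```bash
mkdir -p pics; ls; python3 - <<'E'
from rig import r
import cv2,numpy as np
s=r.get_state(); print({k:np.round(v,4).tolist() for k,v in s.items()}, r.grip_depth)
for n in("side","top","wrist"):
    p=r.camera_params(n); print(n,{k:np.round(v,4).tolist() for k,v in p.items()})
    cv2.imwrite(f"pics/{n}0.png",r.get_image(n)[...,::-1])
E
```

```text
pics
{'time_s': 0.0, 'joints': [-1.305, 0.3142, -0.0481, 1.2102, 0.0, 1.5708], 'dq': [-0.0002, -0.0008, 0.0002, -0.0004, -0.0003, -0.0001], 'tau': [0.0002, -53.9598, 33.9745, 0.0192, -0.0002, 0.0], 'eef_pos': [0.1574, -0.5784, 0.2304], 'tcp_rot': [0.9912, 0.1325, -0.0001, -0.0008], 'force': [0.0976, 0.7514, 0.476], 'torque': [-0.0486, 0.0252, 0.0067], 'finger_gap': 0.0856} 0.0187
side {'fx': 477.0966, 'fy': 477.0966, 'cx': 318.5405, 'cy': 193.2461, 'world_from_camera': [[0.5977, 0.6344, -0.4903, 1.1622], [0.8015, -0.4585, 0.3839, -0.4294], [0.0187, -0.6224, -0.7825, 1.1668], [0.0, 0.0, 0.0, 1.0]]}
top {'fx': 444.4695, 'fy': 444.4695, 'cx': 324.7803, 'cy': 198.5865, 'world_from_camera': [[-0.0151, -0.991, 0.1327, 0.2785], [-0.9998, 0.0167, 0.0111, 0.0677], [-0.0132, -0.1325, -0.9911, 1.5642], [0.0, 0.0, 0.0, 1.0]]}
wrist {'fx': 309.7069, 'fy': 309.7069, 'cx': 319.2414, 'cy': 204.6549, 'T_tool_cam': [[0.0004, -0.95, -0.3121, 0.0807], [1.0, 0.0002, 0.0004, -0.0002], [-0.0003, -0.3121, 0.95, -0.1424], [0.0, 0.0, 0.0, 1.0]]}
```

View pics/side0.png

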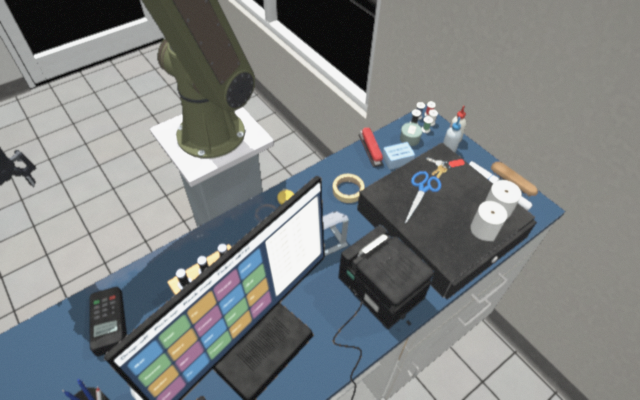

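View pics/top0.png

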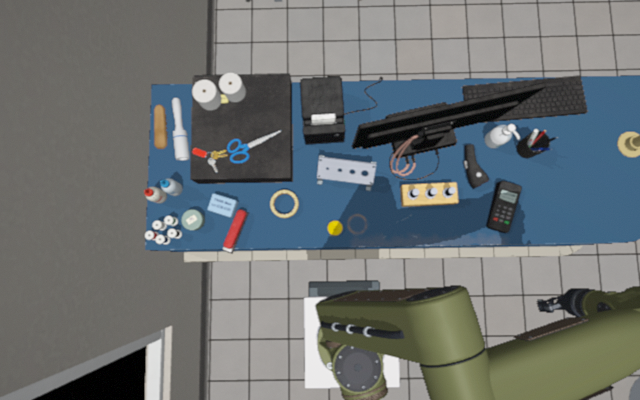

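View pics/wrist0.png

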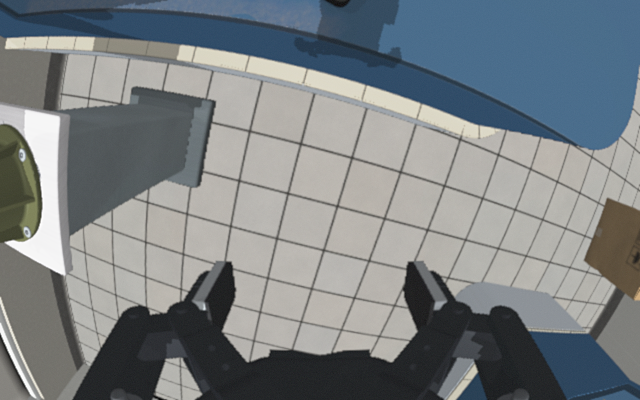

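```bash
python3 - <<'E'
import cv2
t=cv2.imread("pics/top0.png")
cv2.imwrite("pics/top0z.png",cv2.resize(t[140:220,305:475],None,fx=4.7,fy=4.7,interpolation=cv2.INTER_CUBIC))
t=cv2.imread("pics/side0.png")
cv2.imwrite("pics/side0z.png",cv2.resize(t[180:330,120:370],None,fx=3.2,fy=3.2,interpolation=cv2.INTER_CUBIC))
E
```

```text
(no output)
```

View pics/top0z.png

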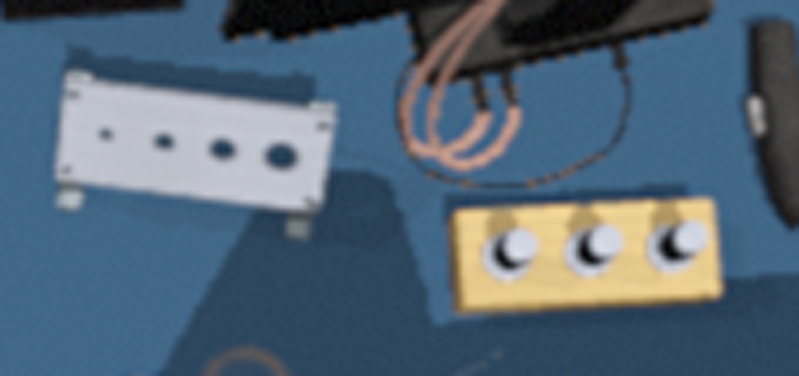

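View pics/side0z.png

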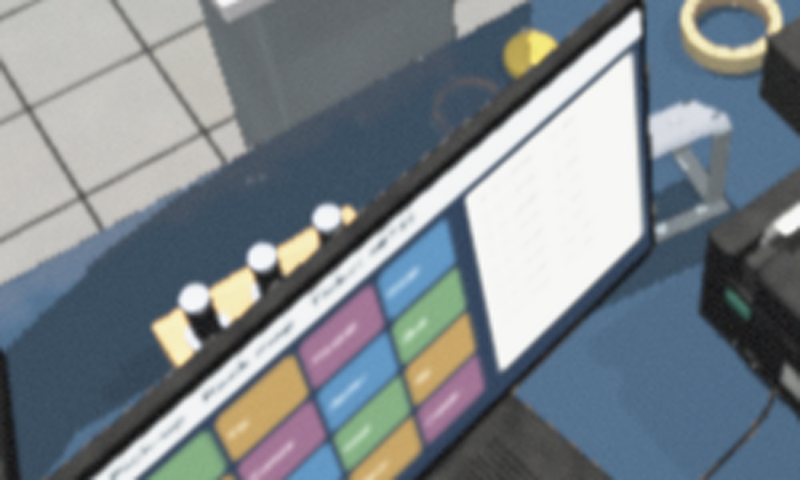

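```bash
cat > h.py <<'E'
import numpy as np,cv2
from scipy.spatial.transform import Rotation as R
from rig import r
def topray(p,z):
    c=r.camera_params("top");T=np.array(c["world_from_camera"])
    d=T[:3,:3]@np.array([(p[0]-c["cx"])/c["fx"],(p[1]-c["cy"])/c["fy"],1]);o=T[:3,3]
    return o+d*(z-o[2])/d[2]
def wrist_rays(st,px):
    c=r.camera_params("wrist");T=np.array(c["T_tool_cam"]);W=np.eye(4)
    W[:3,:3]=R.from_quat(st["tcp_rot"]).as_matrix();W[:3,3]=st["eef_pos"];M=W@T
    out=[]
    for u,v in px:
        a=np.array([(u-c["cx"])/c["fx"],(v-c["cy"])/c["fy"]]);t=np.hypot(*a)
        d=np.r_[a/max(t,1e-9)*np.sin(t),np.cos(t)];out.append(M[:3,:3]@d)
    return M[:3,3],np.array(out)
def onplane(o,D,p0,n):
    return np.array([o+d*(np.dot(p0-o,n)/np.dot(d,n)) for d in D])
def wproj(st,P):
    c=r.camera_params("wrist");T=np.array(c["T_tool_cam"]);W=np.eye(4)
    W[:3,:3]=R.from_quat(st["tcp_rot"]).as_matrix();W[:3,3]=st["eef_pos"];M=np.linalg.inv(W@T)
    q=M[:3,:3]@P+M[:3,3];t=np.arctan2(np.hypot(q[0],q[1]),q[2]);k=t/max(np.hypot(q[0],q[1]),1e-9)
    return np.array([c["cx"]+c["fx"]*k*q[0],c["cy"]+c["fy"]*k*q[1]])
E
python3 - <<'E'
from h import *
t=cv2.imread("pics/top0.png")
h=cv2.cvtColor(t,cv2.COLOR_BGR2HSV)
# holes
sub=h[150:190,316:378]; 
m=((sub[...,2]<140)).astype(np.uint8)
pl=cv2.inRange(h,(0,0,140),(180,70,255)); pl[:148]=0;pl[192:]=0;pl[:,:312]=0;pl[:,382:]=0
cs,_=cv2.findContours(pl,cv2.RETR_CCOMP,cv2.CHAIN_APPROX_NONE)
for c in cs:
    M=cv2.moments(c)
    if len(c)>6: print(cv2.contourArea(c),c.reshape(-1,2).mean(0),cv2.minAreaRect(c))
# intensity-weighted holes
g=t.astype(float)[...,0]*.0+t.astype(float)[...,2]
crop=g.copy()
for p in [(327.5,168.5),(340,170),(352,171.5),(365,173.3)]:
    y0,x0=int(p[1])-5,int(p[0])-5
    w=g[y0:y0+11,x0:x0+12];bg=np.percentile(w,80);ww=np.clip(bg-w-15,0,None)
    yy,xx=np.mgrid[y0:y0+11,x0:x0+12];q=((ww*xx).sum()/ww.sum(),(ww*yy).sum()/ww.sum());print("hole",q,topray(q,.0981))
cp=cv2.inRange(h,(0,0,170),(180,60,255));cp[:184]=0;cp[202:]=0;cp[:,:402]=0;cp[:,462:]=0
cv2.imwrite("pics/cp.png",cv2.resize(cp[180:206,400:465],None,fx=10,fy=10,interpolation=0))
for p in [(415.2,192.1),(432.6,191.7),(451.2,190.7)]: print("cap",topray(p,.11))
wd=cv2.inRange(h,(15,70,120),(35,255,255));wd[:175]=0;wd[215:]=0;wd[:,:395]=0;wd[:,465:]=0
pts=np.argwhere(wd)[:,::-1].astype(np.float32);rc=cv2.minAreaRect(pts);print(rc)
for q in cv2.boxPoints(rc): print(topray(q,.05))
print(topray(rc[0],.05))
E
```

```text
12.0 [319.42857143 182.21428571] ((319.5, 182.5), (3.0, 5.0), 90.0)
1223.5 [345.82580645 170.09032258] ((345.8939514160156, 170.0325469970703), (58.41863250732422, 23.67230987548828), 7.386042594909668)
34.0 [364.5 173. ] ((364.5000305175781, 173.00001525878906), (6.363960266113281, 6.363961219787598), 45.0)
22.0 [352.  171.5] ((352.0000305175781, 171.50001525878906), (4.949747085571289, 4.949747085571289), 45.0)
12.5 [339.27272727 169.72727273] ((339.2500305175781, 169.75), (4.242640495300293, 3.535533905029297), 45.0)
hole (np.float64(327.062874251497), np.float64(168.10778443113773)) [0.57788411 0.07481844 0.0981    ]
hole (np.float64(339.4499017681729), np.float64(169.70039292730846)) [0.57170363 0.03334093 0.0981    ]
hole (np.float64(351.89336492890993), np.float64(171.31421800947868)) [ 0.56545804 -0.00825293  0.0981    ]
hole (np.float64(364.38907284768214), np.float64(172.86092715231788)) [ 0.5594487  -0.04995589  0.0981    ]
cap [ 0.48970932 -0.21466337  0.11      ]
cap [ 0.49006624 -0.27193447  0.11      ]
cap [ 0.49235396 -0.33320502  0.11      ]
((429.41180419921875, 193.64706420898438), (21.975101470947266, 56.50740051269531), 87.27368927001953)
[ 0.52740972 -0.17757241  0.05      ]
[ 0.53342637 -0.37172597  0.05      ]
[ 0.4573174  -0.37114642  0.05      ]
[ 0.45127362 -0.17827438  0.05      ]
[ 0.49223206 -0.27472256  0.05      ]
```

View pics/cp.png

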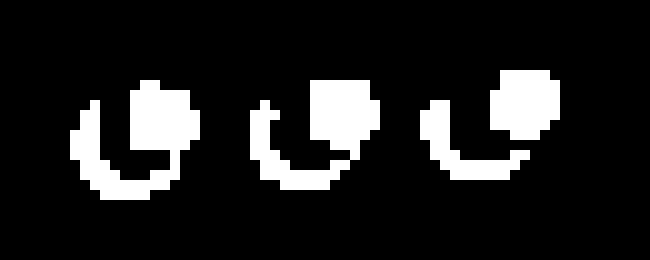

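```bash
cat >> h.py <<'E'
def plan(tp,tR,n,p=None,Rm=None):
    s=r.get_state()
    p=np.array(s["eef_pos"]) if p is None else np.array(p); Rm=R.from_quat(s["tcp_rot"]) if Rm is None else Rm
    rv=(Rm.inv()*tR).as_rotvec()/n; d=(np.array(tp)-p)/n
    tr=[];ro=[];
    for i in range(n):
        tr.append(np.round(Rm.inv().apply(d)/.06,3).tolist()); ro.append(np.round(rv/.08,3).tolist()); Rm=Rm*R.from_rotvec(rv)
    print("T",tr);print("R",ro[0],"x",n)
def toolR(az,tilt=0):  # tool z down tilted forward
    x=np.array([np.cos(az)*np.cos(tilt),np.sin(az)*np.cos(tilt),np.sin(tilt)])
    z=np.array([np.cos(az)*np.sin(tilt),np.sin(az)*np.sin(tilt),-np.cos(tilt)])
    return R.from_matrix(np.c_[x,np.cross(z,x),z])
def st():
    s=r.get_state();return {k:np.round(s[k],4).tolist() for k in("time_s","eef_pos","tcp_rot","joints","force","finger_gap")}
E
python3 - <<'E'
from h import *
plan([.47,-.2135,.24],toolR(.03),10)
E
```

```text
T [[0.662, -0.45, -0.015], [0.652, -0.466, -0.015], [0.64, -0.481, -0.015], [0.629, -0.496, -0.015], [0.617, -0.511, -0.015], [0.605, -0.525, -0.015], [0.592, -0.539, -0.015], [0.579, -0.553, -0.015], [0.566, -0.566, -0.015], [0.553, -0.58, -0.016]]
R [-0.002, 0.0, 0.295] x 10
```

>>> arm_command --translation '[[0.66,-0.45,-0.015],[0.65,-0.465,-0.015],[0.64,-0.48,-0.015],[0.63,-0.495,-0.015],[0.62,-0.51,-0.015],[0.605,-0.525,-0.015],[0.59,-0.54,-0.015],[0.58,-0.555,-0.015],[0.565,-0.565,-0.015],[0.555,-0.58,-0.015],[0,0,0]]' --rotation '[[0,0,0.295],[0,0,0.295],[0,0,0.295],[0,0,0.295],[0,0,0.295],[0,0,0.295],[0,0,0.295],[0,0,0.295],[0,0,0.295],[0,0,0.295],[0,0,0]]' --claw '[0.55,0.55,0.55,0.55,0.55,0.55,0.55,0.55,0.55,0.55,0.55]' --force 60

```text
time_s: 1.52
eef_pos: [0.4717, -0.2118, 0.24]
tcp_rot: [1.0, 0.017, 0.0, -0.0]
force: [-1.0, -1.3, 0.4]
finger_gap: 0.047
```

```bash
python3 - <<'E'
from h import *
import json
s=r.get_state();im=r.get_image("wrist");cv2.imwrite("pics/w1.png",im[...,::-1])
json.dump({k:np.array(s[k]).tolist() for k in("eef_pos","tcp_rot")},open("pics/w1.json","w"))
print(st())
E
```

```text
{'time_s': 1.575, 'eef_pos': [0.4706, -0.213, 0.24], 'tcp_rot': [0.9999, 0.0164, -0.0004, 0.0], 'joints': [-0.4249, 0.1537, -0.2311, 1.1867, -0.0003, 2.6839], 'force': [-0.7002, 0.0639, 0.8591], 'finger_gap': 0.0471}
```

View pics/w1.png

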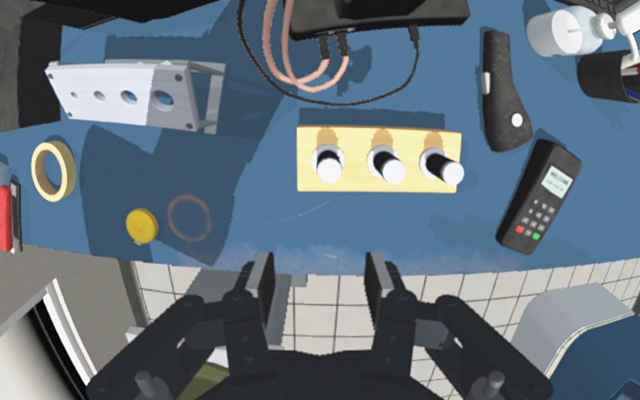

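```bash
python3 - <<'E'
from h import *
import json
s=json.load(open("pics/w1.json"));t=cv2.imread("pics/w1.png")
h=cv2.cvtColor(t,cv2.COLOR_BGR2HSV)
cv2.imwrite("pics/w1z.png",cv2.resize(t[120:200,290:470],None,fx=4.4,fy=4.4,interpolation=cv2.INTER_CUBIC))
cv2.imwrite("pics/w1p.png",cv2.resize(t[50:140,40:230],None,fx=4.2,fy=4.2,interpolation=cv2.INTER_CUBIC))
for P in [(.4905,-.2135,.11),(.4905,-.2135,.05),(.4923,-.2735,.11)]: print(wproj(s,np.array(P)))
a=-.147
n=toolR(a,np.radians(40)).as_matrix()[:,2]*-1
for P in [(.5779,.0748,.0981),(.5717,.0333,.0981),(.5655,-.0083,.0981),(.5594,-.05,.0981)]:print("hole",wproj(s,np.array(P)))
E
```

```text
[322.1730546  175.61256153]
[321.68019165 163.43153251]
[387.66855162 176.39421162]
hole [71.71024625 97.37848723]
hole [96.69049021 98.40510017]
hole [125.58587978 100.10452911]
hole [158.77227015 102.60686693]
```

View pics/w1z.png

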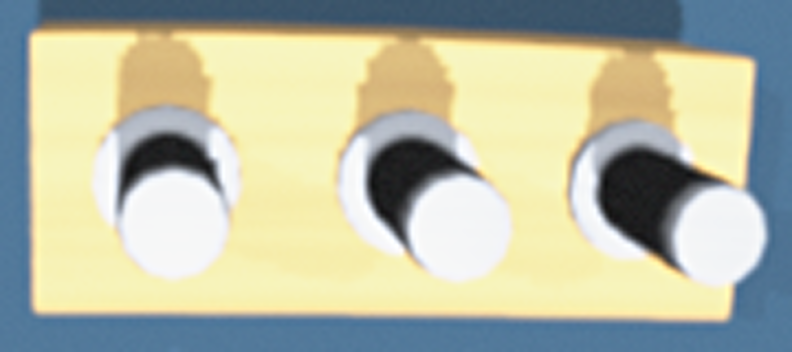

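View pics/w1p.png

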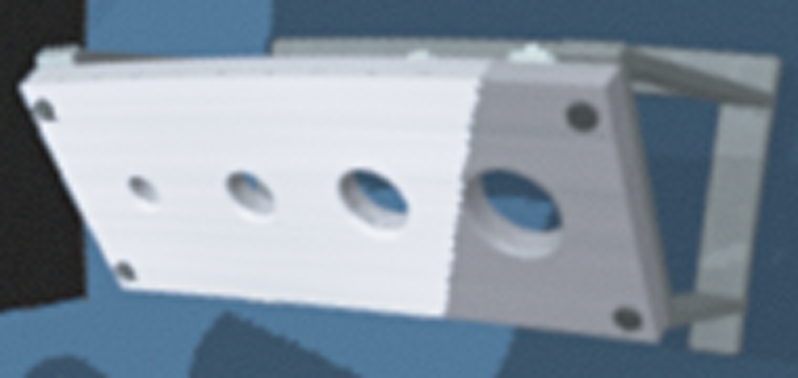

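```bash
python3 - <<'E'
from h import *
import json
s=json.load(open("pics/w1.json"))
o,D=wrist_rays(s,[(329.3,170),(394.5,171.6),(452.7,173)])
print(onplane(o,D,np.array([0,0,.11]),np.array([0,0,1.])))
n=-toolR(-.147,np.radians(40)).as_matrix()[:,2];print(n)
o,D=wrist_rays(s,[(74.3,95),(99.3,96),(129,97.1),(162.9,100.5)])
print(onplane(o,D,np.array([0,0,.0981]),np.array([0,0,1.])))
E
```

```text
[[ 0.49590046 -0.21969689  0.11      ]
 [ 0.49711558 -0.27955054  0.11      ]
 [ 0.49920746 -0.33834939  0.11      ]]
[-0.63585511  0.09414984  0.76604444]
[[ 0.58007698  0.07012734  0.0981    ]
 [ 0.57389931  0.02922394  0.0981    ]
 [ 0.56821937 -0.01291803  0.0981    ]
 [ 0.56116231 -0.05486624  0.0981    ]]
```

```bash
python3 - <<'E'
from h import *
plan([.495,-.218,.145],toolR(.03),2)
E
```

```text
T [[0.203, 0.048, 0.791], [0.203, 0.048, 0.791]]
R [-0.0, 0.005, 0.018] x 2
```

>>> arm_command --translation '[[0.2,0.045,0.79],[0.2,0.045,0.79],[0,0,0]]' --rotation '[[0,0,0.02],[0,0,0],[0,0,0]]' --claw '[0.55,0.55,0.55]'

```text
time_s: 1.95
eef_pos: [0.491, -0.2186, 0.1421]
tcp_rot: [1.0, 0.013, -0.003, -0.001]
force: [-0.2, 0.4, 0.4]
finger_gap: 0.0469
```

```bash
cat >> h.py <<'E'
def shot(name):
    import json
    s=r.get_state();im=r.get_image("wrist");cv2.imwrite(f"pics/{name}.png",im[...,::-1])
    json.dump({k:np.array(s[k]).tolist() for k in("eef_pos","tcp_rot")},open(f"pics/{name}.json","w"))
    print(st());return s,im[...,::-1]
E
python3 -c "
from h import *
shot('w2')"
```

```text
{'time_s': 2.0, 'eef_pos': [0.4922, -0.2191, 0.1445], 'tcp_rot': [0.9999, 0.0134, -0.0019, -0.0007], 'joints': [-0.4185, 0.2543, -0.3303, 0.9902, -0.0004, 2.6962], 'force': [0.1431, -0.0507, 0.3795], 'finger_gap': 0.0471}
```

View pics/w2.png

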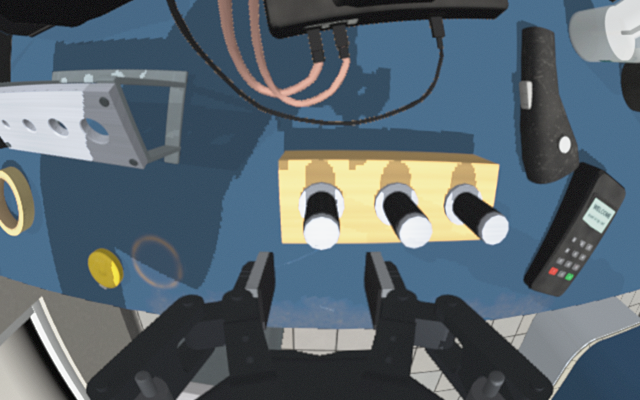

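```bash
python3 - <<'E'
from h import *
s=r.get_state();print(st())
t=cv2.imread("pics/w2.png");h=cv2.cvtColor(t,cv2.COLOR_BGR2HSV)
m=cv2.inRange(h,(0,0,190),(180,40,255));m[:210]=0;m[250:]=0;m[:,:300]=0;m[:,345:]=0
pts=np.argwhere(m)[:,::-1].astype(np.float32);c,rad=cv2.minEnclosingCircle(pts);print(c,rad,pts.mean(0))
o,D=wrist_rays(s,[c]);print(onplane(o,D,np.array([0,0,.11]),np.array([0,0,1.])))
E
```

```text
{'time_s': 2.0, 'eef_pos': [0.4922, -0.2191, 0.1445], 'tcp_rot': [0.9999, 0.0134, -0.0019, -0.0007], 'joints': [-0.4185, 0.2543, -0.3303, 0.9902, -0.0004, 2.6962], 'force': [0.1431, -0.0507, 0.3795], 'finger_gap': 0.0471}
(321.5, 223.60256958007812) 25.441787719726562 [321.18732 231.51894]
[[ 0.50243786 -0.21987504  0.11      ]]
```

```bash
python3 - <<'E'
from h import *
s=r.get_state()
o,D=wrist_rays(s,[(321,231.5)]);p=onplane(o,D,np.array([0,0,.11]),np.array([0,0,1.]))[0];print(p)
plan([p[0],p[1],.065],toolR(.03),2)
E
```

```text
[ 0.49714615 -0.2197229   0.11      ]
T [[0.043, 0.008, 0.662], [0.042, 0.007, 0.662]]
R [-0.009, 0.024, -0.019] x 2
```

>>> arm_command --translation '[[0.035,0.01,0.44],[0.03,0,0.44],[0.01,0,0.44],[0,0,0],[0,0,0]]' --rotation '[[0,0.04,0],[0,0,0],[0,0,0],[0,0,0],[0,0,0]]' --claw '[0.55,0.55,0.55,0.55,0.55]'

```text
time_s: 2.62
eef_pos: [0.4999, -0.2201, 0.0685]
tcp_rot: [1.0, 0.014, 0.003, 0.001]
force: [0.7, -0.3, -0.1]
finger_gap: 0.047
```

```bash
python3 -c "
from h import *
shot('w3')"
```

```text
{'time_s': 2.675, 'eef_pos': [0.5002, -0.2201, 0.0685], 'tcp_rot': [0.9999, 0.0139, 0.003, 0.0007], 'joints': [-0.4153, 0.3304, -0.4185, 0.8159, 0.0013, 2.6985], 'force': [-1.3658, -0.3322, 0.877], 'finger_gap': 0.0468}
```

View pics/w3.png

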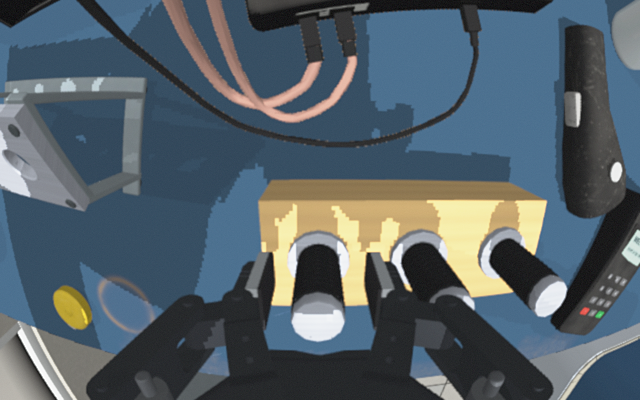

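```bash
python3 - <<'E'
from h import *
s=r.get_state()
t=cv2.imread("pics/w3.png")
cv2.imwrite("pics/w3z.png",cv2.resize(t[220:350,240:400],None,fx=4.4,fy=4.4,interpolation=cv2.INTER_CUBIC))
o,D=wrist_rays(s,[(319,322)]);print(onplane(o,D,np.array([0,0,.11]),np.array([0,0,1.])))
for P in[(.497,-.2197,.11),(.499,-.2197,.11),(.497,-.2197,.056)]: print(wproj(s,np.array(P)))
E
```

```text
[[ 0.49626372 -0.21978932  0.11      ]]
[318.83328511 320.65388812]
[318.96721321 316.96075751]
[318.77919885 260.12317687]
```

View pics/w3z.png

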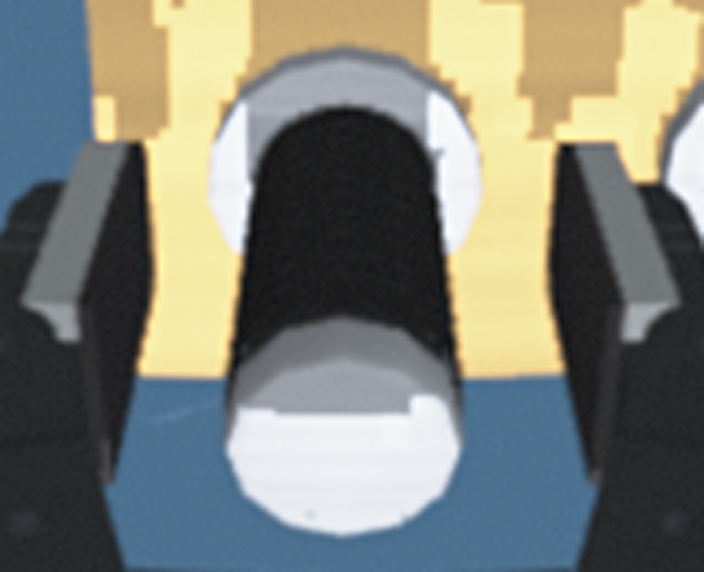

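>>> arm_command --translation '[[-0.05,0,0.045],[0,0,0],[0,0,0],[0,0,0],[0,0,0],[0,0,0]]' --rotation '[[0,-0.07,0],[0,0,0],[0,0,0],[0,0,0],[0,0,0],[0,0,0]]' --claw '[0.55,0.55,0,0,0,0]' --force 60

```text
time_s: 3.42
eef_pos: [0.4962, -0.2194, 0.0639]
tcp_rot: [1.0, 0.014, -0.001, 0.0]
force: [-2.2, -0.4, 5.3]
finger_gap: 0.023
```

```bash
python3 -c "
from h import *
print(st())"
```

```text
{'time_s': 3.425, 'eef_pos': [0.4962, -0.2194, 0.0639], 'tcp_rot': [0.9999, 0.0141, -0.001, 0.0001], 'joints': [-0.4157, 0.3348, -0.4245, 0.8133, -0.0011, 2.6977], 'force': [-2.163, -0.3739, 5.3409], 'finger_gap': 0.023}
```

>>> arm_command --translation '[[0,0,-0.3],[0,0,-0.6],[0,0,-0.8],[0,0,-0.4],[0,0,0]]' --rotation '[[0,0,0],[0,0,0],[0,0,0],[0,0,0],[0,0,0]]' --claw '[0,0,0,0,0]'

```text
time_s: 4.05
eef_pos: [0.4975, -0.2198, 0.191]
tcp_rot: [1.0, 0.014, 0.0, 0.001]
force: [-0.9, -0.2, -1.2]
finger_gap: 0.0229
```

```bash
python3 - <<'E'
from h import *
s,im=shot('w4')
cv2.imwrite("pics/w4z.png",cv2.resize(im[200:350,220:420],None,fx=4,fy=4,interpolation=cv2.INTER_CUBIC))
tR=toolR(-.147,np.radians(40))*R.from_euler('z',-.9)
print(tR.as_matrix().round(2))
n=np.array([-.6359,.0941,.766]); hole=np.array([.580,.070,.0981])
plan(hole+.085*n,tR,16)
E
```

```text
{'time_s': 4.1, 'eef_pos': [0.4964, -0.2193, 0.1893], 'tcp_rot': [0.9999, 0.0141, -0.001, 0.0001], 'joints': [-0.4154, 0.2286, -0.2564, 1.0874, -0.001, 2.6979], 'force': [-0.4338, 0.3768, -2.0061], 'finger_gap': 0.0227}
[[ 0.59  0.5   0.64]
 [ 0.71 -0.7  -0.09]
 [ 0.4   0.5  -0.77]]
T [[0.04, -0.309, 0.027], [0.052, -0.307, 0.022], [0.065, -0.305, 0.017], [0.077, -0.302, 0.013], [0.09, -0.299, 0.009], [0.102, -0.295, 0.006], [0.115, -0.29, 0.003], [0.127, -0.285, 0.002], [0.14, -0.28, 0.0], [0.152, -0.273, -0.001], [0.163, -0.266, -0.001], [0.175, -0.259, -0.0], [0.186, -0.251, 0.001], [0.196, -0.243, 0.003], [0.207, -0.234, 0.005], [0.216, -0.225, 0.008]]
R [-0.286, 0.48, -0.542] x 16
```

View pics/w4z.png

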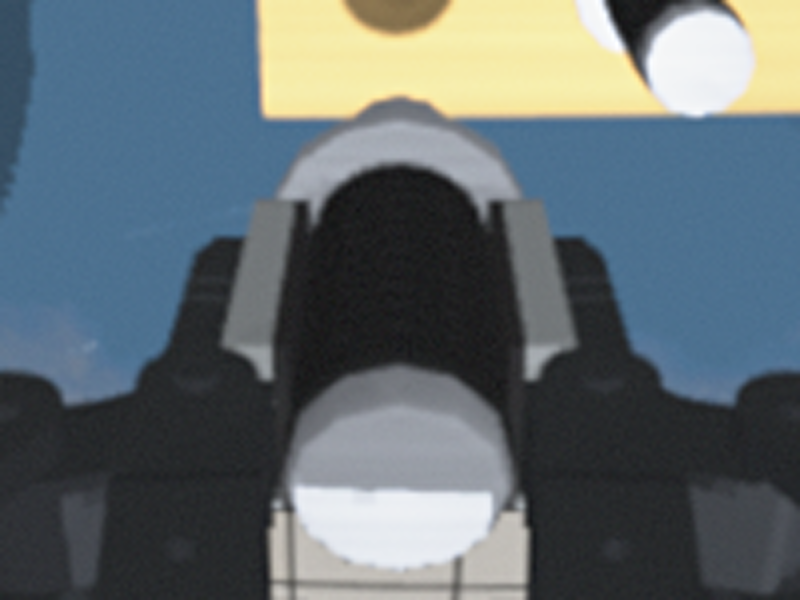

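>>> arm_command --translation '[[0.04,-0.31,0.025],[0.05,-0.305,0.02],[0.065,-0.305,0.015],[0.075,-0.3,0.015],[0.09,-0.3,0.01],[0.1,-0.295,0.005],[0.115,-0.29,0.005],[0.125,-0.285,0],[0.14,-0.28,0],[0.15,-0.275,0],[0.165,-0.265,0],[0.175,-0.26,0],[0.185,-0.25,0],[0.195,-0.245,0.005],[0.205,-0.235,0.005],[0.215,-0.225,0.01],[0,0,0],[0,0,0]]' --rotation '[[-0.285,0.48,-0.54],[-0.285,0.48,-0.54],[-0.285,0.48,-0.54],[-0.285,0.48,-0.54],[-0.285,0.48,-0.54],[-0.285,0.48,-0.54],[-0.285,0.48,-0.54],[-0.285,0.48,-0.54],[-0.285,0.48,-0.54],[-0.285,0.48,-0.54],[-0.285,0.48,-0.54],[-0.285,0.48,-0.54],[-0.285,0.48,-0.54],[-0.285,0.48,-0.54],[-0.285,0.48,-0.54],[-0.285,0.48,-0.54],[0,0,0],[0,0,0]]' --claw '[0,0,0,0,0,0,0,0,0,0,0,0,0,0,0,0,0,0]'

```text
time_s: 6.35
eef_pos: [0.5248, 0.0771, 0.1622]
tcp_rot: [0.875, 0.344, 0.295, 0.17]
force: [0.3, 0.3, -1.9]
finger_gap: 0.0224
```

```bash
python3 - <<'E'
from h import *
s,im=shot('w5')
print(R.from_quat(s["tcp_rot"]).as_matrix()[:,2])
E
```

```text
{'time_s': 6.4, 'eef_pos': [0.5254, 0.0771, 0.1629], 'tcp_rot': [0.8749, 0.3439, 0.2953, 0.1704], 'joints': [0.3313, -0.1944, -1.0174, 0.1103, -0.3007, 2.624], 'force': [0.024, -0.5963, -1.8372], 'finger_gap': 0.0224}
[ 0.63310148 -0.0951461  -0.76819902]
```

View pics/w5.png

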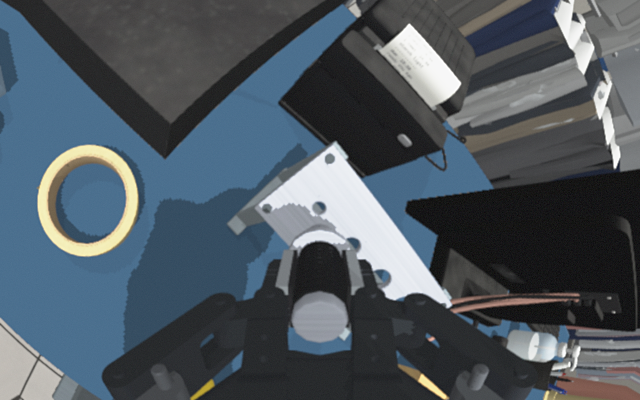

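```bash
python3 - <<'E'
import cv2
t=cv2.imread("pics/w5.png")
cv2.imwrite("pics/w5z.png",cv2.resize(t[180:330,250:450],None,fx=4,fy=4,interpolation=cv2.INTER_CUBIC))
E
```

```text
(no output)
```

View pics/w5z.png

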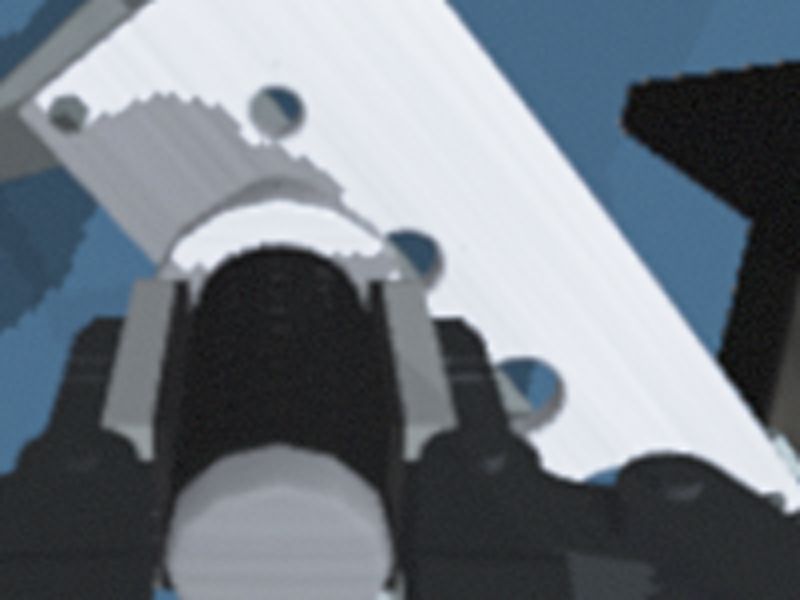

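```bash
python3 - <<'E'
from h import *
import json
s=json.load(open("pics/w5.json"))
n=np.array([-.6359,.0941,.766])
for c in [(.5717,.031,.0981)]:
    o,D=wrist_rays(s,[(319.3,207.8),(353.2,244.5),(382,278.5)])
    P=onplane(o,D,np.array([.5717,.031,.0981]),n);print(P)
    P=onplane(o,D,np.array([.5717,.031,.0981]),np.array([0,0,1.]));print(P, np.diff(P,axis=0))
R0=R.from_quat(s["tcp_rot"])
for P in [(.58,.070,.0981),(.574,.0287,.0981),(.568,-.0128,.0981)]:
    print(R0.inv().apply(np.array(P)-s["eef_pos"]),wproj(s,np.array(P)))
# expected cap px and shoulder
tp=np.array(s["eef_pos"]);z=R0.as_matrix()[:,2]
for d in(-.0461,-.0,.0139,.0419): print(d,wproj(s,tp+z*d))
E
```

```text
[[ 0.57987942  0.07203764  0.0998489 ]
 [ 0.57520025  0.0306862   0.10104431]
 [ 0.56911017 -0.01141387  0.10116041]]
[[ 0.58071779  0.07139088  0.0981    ]
 [ 0.57655193  0.02898938  0.0981    ]
 [ 0.57042382 -0.01381558  0.0981    ]] [[-0.00416586 -0.0424015   0.        ]
 [-0.00612811 -0.04280496  0.        ]]
[0.00195533 0.00060926 0.08487331] [320.09897059 209.64377968]
[-0.03060443  0.02671549  0.08500424] [351.99559539 247.22653589]
[-0.06330474  0.05296272  0.08515419] [380.0939746  280.23257879]
-0.0461 [319.36465003 322.63641177]
-0.0 [319.33843432 266.12819864]
0.0139 [319.33262446 254.0306977 ]
0.0419 [319.32295477 234.20471834]
```

```bash
cat >> h.py <<'E'
H11=np.array([.5805,.0713,.0981]);YP=np.array([.1465,.9892,0])
N=-toolR(-.147,np.radians(40)).as_matrix()[:,2]
def hole(i): return H11-YP*.042*i
TR=toolR(-.147,np.radians(40))*R.from_euler('z',-.9)
def rel(i,off=(0.001,0,.0419)):
    s=r.get_state();R0=R.from_quat(s["tcp_rot"]);v=R0.inv().apply(hole(i)-s["eef_pos"])-off
    print("nose->hole mm",(v*1e3).round(2),"share",(v/.06).round(3),"rotshare",((R0.inv()*TR).as_rotvec()/.08).round(3)); 
    print("F tool",R0.inv().apply(s["force"]).round(2),"t",s["time_s"],"gap",round(float(s["finger_gap"]),4),"j",np.round(s["joints"],3).tolist())
E
python3 -c "
from h import *
rel(0)"
```

```text
nose->hole mm [ 1.54 -0.77 43.3 ] share [ 0.026 -0.013  0.722] rotshare [-0.013  0.031 -0.045]
F tool [-1.14 -0.49  1.48] t 6.4 gap 0.0224 j [0.331, -0.194, -1.017, 0.11, -0.301, 2.624]
```

>>> arm_command --translation '[[0.025,-0.012,0.3],[0,0,0.25],[0,0,0],[0,0,0]]' --rotation '[[-0.012,0.03,0],[0,0,0],[0,0,0],[0,0,0]]' --claw '[0,0,0,0]'

```text
time_s: 6.9
eef_pos: [0.5472, 0.0757, 0.1387]
tcp_rot: [0.874, 0.344, 0.297, 0.171]
force: [0.7, 0.6, -1.7]
finger_gap: 0.0227
```

```bash
python3 -c "
from h import *
rel(0);s,im=shot('w6')
cv2.imwrite('pics/w6z.png',cv2.resize(im[150:300,220:420],None,fx=4,fy=4,interpolation=cv2.INTER_CUBIC))
rel(0)"
```

```text
nose->hole mm [-0.83 -0.65 10.77] share [-0.014 -0.011  0.18 ] rotshare [ 0.008 -0.012 -0.048]
F tool [ 0.09 -0.92  1.68] t 6.9 gap 0.0227 j [0.307, -0.106, -1.024, 0.005, -0.286, 2.603]
{'time_s': 6.95, 'eef_pos': [0.5473, 0.0759, 0.1389], 'tcp_rot': [0.8742, 0.3439, 0.2974, 0.1705], 'joints': [0.3075, -0.1062, -1.0242, 0.005, -0.286, 2.603], 'force': [0.1883, -0.7943, -1.8998], 'finger_gap': 0.0226}
nose->hole mm [-1.15 -0.7  10.94] share [-0.019 -0.012  0.182] rotshare [ 0.01  -0.02  -0.047]
F tool [-1.21 -0.3   1.65] t 6.95 gap 0.0226 j [0.307, -0.106, -1.024, 0.005, -0.286, 2.603]
```

View pics/w6z.png

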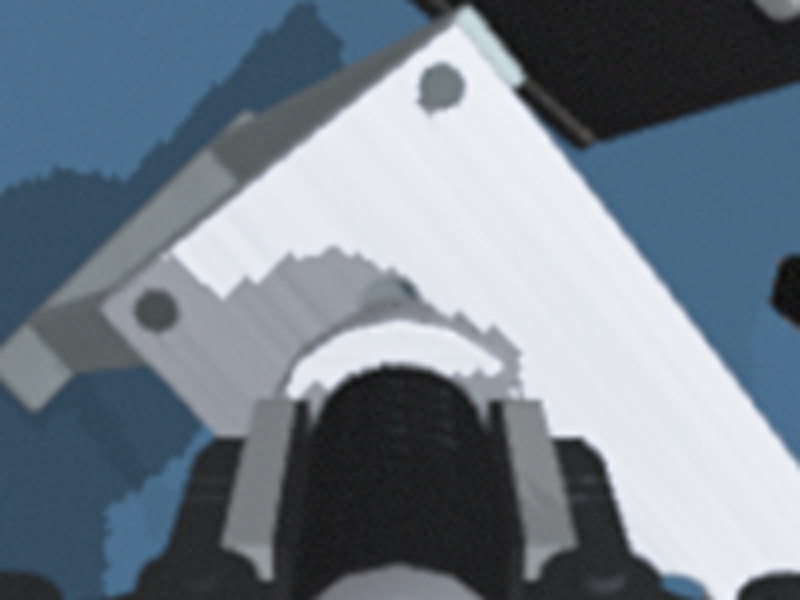

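```bash
cat > kin.py <<'E'
import numpy as np
from scipy.optimize import least_squares
J=np.array([[-1.305,.3142,-.0481,1.2102,0],[-.4249,.1537,-.2311,1.1867,-.0003],[-.4185,.2543,-.3303,.9902,-.0004],[-.4153,.3304,-.4185,.8159,.0013],[-.4157,.3348,-.4245,.8133,-.001],[-.4154,.2286,-.2564,1.0874,-.001],[.3313,-.1944,-1.0174,.1103,-.3007],[.3075,-.1062,-1.0242,.005,-.286]])
P=np.array([[.1574,-.5784,.2304],[.4706,-.213,.24],[.4922,-.2191,.1445],[.5002,-.2201,.0685],[.4962,-.2194,.0639],[.4964,-.2193,.1893],[.5254,.0771,.1629],[.5473,.0759,.1389]])
def fk(x,j):
    a,b,L2,al,L3,be,L4,L5,k=x
    q=j[1]-j[2];p=q+j[3]
    rr=a+L2*np.sin(j[1]+al)+L3*np.cos(q+be)+(L4+L5*np.cos(j[4]))*np.cos(p)
    z=b+L2*np.cos(j[1]+al)-L3*np.sin(q+be)-(L4+L5*np.cos(j[4]))*np.sin(p)
    l=k*L5*np.sin(j[4]);c,s=np.cos(j[0]),np.sin(j[0])
    d=np.array([np.cos(p)*np.cos(j[4]),k*np.sin(j[4]),-np.sin(p)*np.cos(j[4])])
    return np.array([rr*c-l*s,rr*s+l*c,z]),np.array([d[0]*c-d[1]*s,d[0]*s+d[1]*c,d[2]])
def fit():
    f=lambda x:np.r_[np.concatenate([fk(x,j)[0]-p for j,p in zip(J,P)]),1e-3*(x-x0)]
    x0=np.array([0,.3,.4,0,.4,0,.1,.2,1.])
    s=least_squares(f,x0);return s.x,s.fun
E
python3 - <<'E'
from kin import *
x,f=fit();print(x.round(4),np.abs(f[:24]).max(),np.sqrt((f[:24]**2).mean()))
from h import *
lo=np.array([-2.67,-.69,-1.03,-2.08,-1.42]);hi=np.array([2.67,1.73,1.25,2.16,1.45])
for i in range(4):
  for h in (.055,.0419,.03,.0139):
    tp=hole(i)+N*h
    g=lambda j:np.r_[(fk(x,j)[0]-tp)*10,fk(x,j)[1]+N]
    s=least_squares(g,J[-1]);print(i,h,s.x.round(3),np.abs(s.fun).max().round(5))
E
```

```text
[-3.0000e-04  2.8330e-01  5.2170e-01  8.0000e-04  4.4710e-01 -1.7070e-01
  1.3830e-01  3.2540e-01  1.0167e+00] 5.7176059626684594e-05 2.784280439878523e-05
0 0.055 [ 0.307 -0.113 -1.023  0.014 -0.281] 0.00099
0 0.0419 [ 0.296 -0.077 -1.024 -0.025 -0.275] 0.00095
0 0.03 [ 0.288 -0.044 -1.024 -0.06  -0.27 ] 0.00092
0 0.0139 [ 2.760e-01  1.000e-03 -1.022e+00 -1.060e-01 -2.630e-01] 0.00087
1 0.055 [ 0.195 -0.15  -1.059 -0.007 -0.214] 0.00058
1 0.0419 [ 0.187 -0.111 -1.06  -0.048 -0.209] 0.00055
1 0.03 [ 0.18  -0.076 -1.059 -0.084 -0.204] 0.00053
1 0.0139 [ 0.17  -0.028 -1.058 -0.131 -0.199] 0.0005
2 0.055 [ 0.074 -0.177 -1.084 -0.022 -0.139] 0.00025
2 0.0419 [ 0.068 -0.137 -1.085 -0.064 -0.135] 0.00023
2 0.03 [ 0.063 -0.1   -1.084 -0.101 -0.132] 0.00022
2 0.0139 [ 0.057 -0.05  -1.082 -0.149 -0.129] 0.00021
3 0.055 [-0.055 -0.193 -1.098 -0.031 -0.058] 4e-05
3 0.0419 [-0.057 -0.151 -1.099 -0.073 -0.057] 4e-05
3 0.03 [-0.059 -0.113 -1.098 -0.11  -0.056] 4e-05
3 0.0139 [-0.062 -0.062 -1.096 -0.16  -0.054] 4e-05
```

```bash
cat >> kin.py <<'E'
from scipy.spatial.transform import Rotation as R
X,_=fit()
def ik(tp,Rm,j0=None):
    d=Rm.as_matrix()[:,2]
    g=lambda j:np.r_[(fk(X,j)[0]-tp)*10,fk(X,j)[1]-d]
    s=least_squares(g,J[-1] if j0 is None else j0);j=s.x
    p=j[1]-j[2]+j[3]
    x0=np.array([-np.sin(p)*np.cos(j[0]),-np.sin(p)*np.sin(j[0]),-np.cos(p)]);y0=np.cross(d,x0)
    tx=Rm.as_matrix()[:,0]
    return np.r_[j,np.arctan2(tx@y0,tx@x0)],np.abs(s.fun).max()
LO=np.array([-2.67,-.69,-1.03,-2.08,-1.42,-3.14]);HI=np.array([2.67,1.73,1.25,2.16,1.45,3.14])
def marg(j): return np.min(np.r_[j-LO,HI-j])
E
python3 - <<'E'
from kin import *
from h import *
s=r.get_state();print(ik(np.array(s["eef_pos"]),R.from_quat(s["tcp_rot"]))[0].round(3),s["joints"][5])
GD=.0187
for phi in np.arange(-3.4,.6,.25):
  for dl in (-.35,-.25,-.17,.17,.25,.35):
    m=9
    rr=toolR(-.147,np.radians(40))*R.from_euler('ZY',[phi,dl])
    for i in (0,1,2,3):
      for h in (.034,.072):
        gp=hole(i)+N*h
        j,e=ik(gp+rr.as_matrix()[:,2]*GD,rr); m=min(m,marg(j) if e<3e-3 else -1)
    if m>.04: print(phi.round(2),dl,round(m,3),j.round(2), "toolz",rr.as_matrix()[:,2].round(2))
E
```

```text
[ 0.303 -0.108 -1.025  0.005 -0.279  2.6  ] 2.602993164154872
-3.4 0.17 0.1 [-0.03 -0.13 -0.93  0.24 -0.1  -0.15] toolz [ 0.5  -0.12 -0.86]
-3.4 0.25 0.18 [-0.02 -0.09 -0.85  0.36 -0.12 -0.14] toolz [ 0.43 -0.13 -0.9 ]
-3.4 0.35 0.28 [-0.01 -0.02 -0.75  0.5  -0.13 -0.11] toolz [ 0.33 -0.14 -0.93]
-3.15 0.17 0.102 [-0.06 -0.13 -0.93  0.24 -0.04  0.06] toolz [ 0.5  -0.08 -0.86]
-3.15 0.25 0.182 [-0.07 -0.09 -0.85  0.36 -0.04  0.06] toolz [ 0.43 -0.07 -0.9 ]
-3.15 0.35 0.283 [-0.07 -0.03 -0.75  0.5  -0.03  0.06] toolz [ 0.34 -0.05 -0.94]
-2.9 0.17 0.095 [-0.1  -0.13 -0.94  0.23  0.02  0.28] toolz [ 0.51 -0.03 -0.86]
-2.9 0.25 0.172 [-0.12 -0.09 -0.86  0.35  0.05  0.26] toolz [ 0.44 -0.01 -0.9 ]
-2.9 0.35 0.27 [-0.14 -0.03 -0.76  0.49  0.08  0.24] toolz [ 0.36  0.03 -0.93]
-2.65 0.17 0.079 [-0.13 -0.14 -0.95  0.21  0.07  0.5 ] toolz [ 0.53  0.   -0.85]
-2.65 0.25 0.15 [-0.16 -0.1  -0.88  0.32  0.12  0.46] toolz [ 0.47  0.05 -0.88]
-2.65 0.35 0.237 [-0.2  -0.04 -0.79  0.45  0.18  0.42] toolz [ 0.39  0.11 -0.91]
-2.4 0.17 0.055 [-0.16 -0.15 -0.98  0.17  0.12  0.72] toolz [ 0.55  0.03 -0.84
[... 511 characters left out ...]
-0.03 -0.78  0.45 -0.29  2.74] toolz [ 0.36 -0.26 -0.9 ]
-0.65 -0.25 0.153 [ 0.05 -0.09 -0.88  0.32 -0.24  2.69] toolz [ 0.44 -0.22 -0.87]
-0.65 -0.17 0.08 [ 0.02 -0.13 -0.95  0.21 -0.19  2.65] toolz [ 0.51 -0.18 -0.84]
0.1 -0.35 0.133 [-0.1  -0.03 -0.75  0.5   0.02 -3.  ] toolz [ 0.34 -0.02 -0.94]
0.1 -0.25 0.144 [-0.09 -0.09 -0.85  0.36 -0.   -2.99] toolz [ 0.43 -0.04 -0.9 ]
0.1 -0.17 0.1 [-0.08 -0.13 -0.93  0.24 -0.02 -2.99] toolz [ 0.5  -0.06 -0.86]
0.35 -0.35 0.259 [-0.16 -0.04 -0.77  0.47  0.12 -2.83] toolz [ 0.37  0.06 -0.93]
0.35 -0.25 0.164 [-0.14 -0.1  -0.87  0.34  0.08 -2.79] toolz [ 0.45  0.02 -0.89]
0.35 -0.17 0.089 [-0.11 -0.13 -0.94  0.22  0.04 -2.77] toolz [ 0.51 -0.02 -0.86]
```

```bash
cat >> h.py <<'E'
def plan2(segs,p=None,Rm=None,nose=(0.001,0,.0419)):
    import kin
    s=r.get_state()
    p=np.array(s["eef_pos"]) if p is None else np.array(p,float); Rm=R.from_quat(s["tcp_rot"]) if Rm is None else Rm
    j0=np.array(s["joints"])
    for tp,tR,n in segs:
        rv=(Rm.inv()*tR).as_rotvec()/n; d=(np.array(tp)-p)/n;tr=[];ms=[];ns=[];sp=[]
        for i in range(n):
            tr.append(np.round(Rm.inv().apply(d)/.06,2).tolist());Rm=Rm*R.from_rotvec(rv);p=p+d
            j,e=kin.ik(p,Rm,j0[:5]);ms.append(round(kin.marg(j),2) if e<5e-3 else -9);sp.append(np.abs((j-j0)/.125/np.array([2.39,2.39,3.01,3.14,3.14,3.14])).max().round(2));j0=j
            ns.append((p+Rm.apply(nose)).round(3).tolist())
        print("T",tr,"\nR",(rv/.08).round(2).tolist(),"x",n,"\nmarg",ms,"speed",sp,"\nnose",ns[::2],ns[-1],"j",j0.round(2))
E
python3 - <<'E'
from h import *
s=r.get_state();R0=R.from_quat(s["tcp_rot"]);p=np.array(s["eef_pos"])
az=1.2; tR=toolR(az)
tgt=np.array([.497,-.2197,.19])-tR.apply([.0008,0,0])
print(tgt)
a=p+N*.035
plan2([(a,R0,2),(tgt,tR,14)])
E
```

```text
[ 0.49671011 -0.22044563  0.19      ]
T [[0.0, 0.0, -0.29], [0.0, 0.0, -0.29]] 
R [0.0, 0.0, 0.0] x 2 
marg [np.float64(0.01), np.float64(0.01)] speed [np.float64(0.16), np.float64(0.16)] 
nose [[0.563, 0.074, 0.121]] [0.552, 0.076, 0.134] j [ 0.33 -0.2  -1.02  0.11 -0.3   2.62]
T [[-0.26, 0.25, -0.01], [-0.27, 0.24, -0.02], [-0.27, 0.23, -0.02], [-0.28, 0.22, -0.02], [-0.29, 0.21, -0.03], [-0.3, 0.2, -0.03], [-0.3, 0.19, -0.03], [-0.31, 0.18, -0.04], [-0.32, 0.17, -0.04], [-0.32, 0.16, -0.04], [-0.33, 0.15, -0.04], [-0.33, 0.13, -0.04], [-0.34, 0.12, -0.03], [-0.34, 0.11, -0.03]] 
R [0.57, -0.27, -0.39] x 14 
marg [np.float64(0.04), np.float64(0.08), np.float64(0.12), np.float64(0.17), np.float64(0.22), np.float64(0.27), np.float64(0.33), np.float64(0.39), np.float64(0.45), np.float64(0.51), np.float64(0.58), np.float64(0.64), np.float64(0.71), np.float64(0.77)] speed [np.float64(0.28), np.float64(0.27), np.float64(0.26), np.float64(0.24), np.float64(0.23), np.float64(0.22), np.float64(0.21), np.float64(0.21), np.float64(0.2), np.float64(0.18), np.float64(0.17), np.float64(0.17), np.float64(0.17), np.float64(0.18)] 
nose [[0.549, 0.055, 0.135], [0.541, 0.014, 0.136], [0.534, -0.028, 0.137], [0.526, -0.07, 0.139], [0.518, -0.113, 0.141], [0.51, -0.155, 0.143], [0.501, -0.198, 0.146]] [0.497, -0.22, 0.148] j [-0.42  0.23 -0.26  1.09  0.    1.52]
```

>>> arm_command --translation '[[0,0,-0.29],[0,0,-0.29],[-0.26,0.25,-0.01],[-0.27,0.24,-0.02],[-0.27,0.23,-0.02],[-0.28,0.22,-0.02],[-0.29,0.21,-0.03],[-0.3,0.2,-0.03],[-0.3,0.19,-0.03],[-0.31,0.18,-0.04],[-0.32,0.17,-0.04],[-0.32,0.16,-0.04],[-0.33,0.15,-0.04],[-0.33,0.13,-0.04],[-0.34,0.12,-0.03],[-0.34,0.11,-0.03],[0,0,0],[0,0,0]]' --rotation '[[0,0,0],[0,0,0],[0.57,-0.27,-0.39],[0.57,-0.27,-0.39],[0.57,-0.27,-0.39],[0.57,-0.27,-0.39],[0.57,-0.27,-0.39],[0.57,-0.27,-0.39],[0.57,-0.27,-0.39],[0.57,-0.27,-0.39],[0.57,-0.27,-0.39],[0.57,-0.27,-0.39],[0.57,-0.27,-0.39],[0.57,-0.27,-0.39],[0.57,-0.27,-0.39],[0.57,-0.27,-0.39],[0,0,0],[0,0,0]]' --claw '[0,0,0,0,0,0,0,0,0,0,0,0,0,0,0,0,0,0]'

```text
time_s: 9.2
eef_pos: [0.4973, -0.2202, 0.1898]
tcp_rot: [0.823, 0.567, 0.001, -0.001]
force: [0.6, -0.2, -2.1]
finger_gap: 0.0226
```

```bash
python3 - <<'E'
from h import *
tR=toolR(1.2);print(st())
s,im=shot('w7')
cv2.imwrite('pics/w7z.png',cv2.resize(im[150:300,220:420],None,fx=4,fy=4,interpolation=cv2.INTER_CUBIC))
t=np.array([.4967,-.2204,.11])
plan2([(t,tR,3),(t-[0,0,.045],tR,3)])
E
```

```text
{'time_s': 9.2, 'eef_pos': [0.4973, -0.2202, 0.1898], 'tcp_rot': [0.8234, 0.5674, 0.0012, -0.0013], 'joints': [-0.419, 0.2299, -0.2538, 1.0882, 0.0033, 1.5159], 'force': [0.5689, -0.153, -2.0588], 'finger_gap': 0.0226}
{'time_s': 9.25, 'eef_pos': [0.4971, -0.22, 0.1897], 'tcp_rot': [0.8233, 0.5676, 0.0011, -0.0013], 'joints': [-0.4187, 0.2295, -0.2542, 1.0882, 0.0032, 1.5158], 'force': [0.5114, -0.1476, -1.1752], 'finger_gap': 0.0231}
T [[-0.0, -0.0, 0.44], [-0.0, -0.0, 0.44], [-0.0, -0.0, 0.44]] 
R [-0.0, -0.01, 0.03] x 3 
marg [np.float64(0.73), np.float64(0.7), np.float64(0.66)] speed [np.float64(0.15), np.float64(0.15), np.float64(0.15)] 
nose [[0.497, -0.219, 0.121], [0.497, -0.219, 0.068]] [0.497, -0.219, 0.068] j [-0.42  0.29 -0.37  0.91  0.    1.52]
T [[0.0, -0.0, 0.25], [0.0, -0.0, 0.25], [0.0, -0.0, 0.25]] 
R [-0.0, -0.0, 0.0] x 3 
marg [np.float64(0.64), np.float64(0.62), np.float64(0.61)] speed [np.float64(0.08), np.float64(0.08), np.float64(0.08)] 
nose [[0.497, -0.219, 0.053], [0.497, -0.219, 0.023]] [0.497, -0.219, 0.023] j [-0.42  0.33 -0.42  0.81 -0.    1.52]
```

View pics/w7z.png

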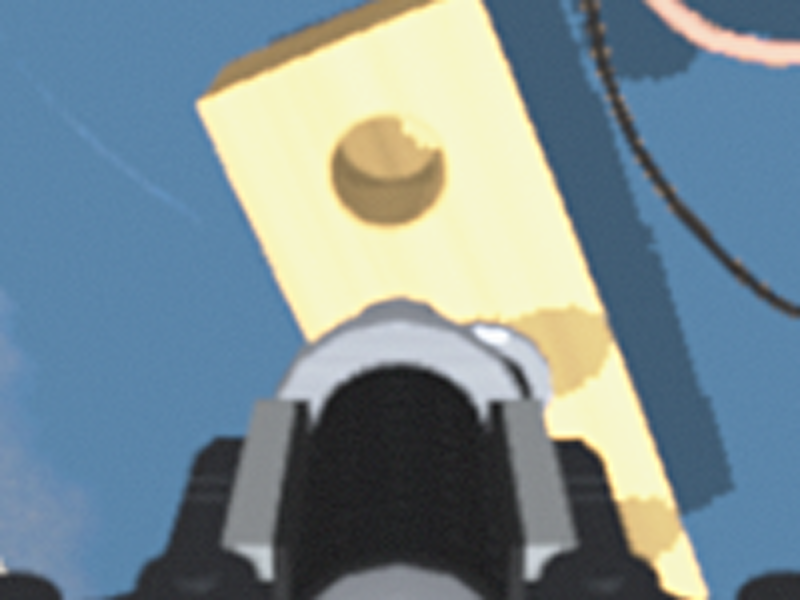

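```bash
python3 - <<'E'
from h import *
s=r.get_state()
o,D=wrist_rays(s,[(317,192.5)]);print(onplane(o,D,np.array([0,0,.05]),np.array([0,0,1.])))
E
```

```text
[[ 0.49554216 -0.21893641  0.05      ]]
```

>>> arm_command --translation '[[-0.01,0,0.44],[0,0,0.44],[0,0,0.44],[0,0,0.1],[0,0,0.15],[0,0,0.15],[0,0,0]]' --rotation '[[0,0,0],[0,0,0],[0,0,0],[0,0,0],[0,0,0],[0,0,0],[0,0,0]]' --claw '[0,0,0,0,0,0,0]'

```text
time_s: 10.12
eef_pos: [0.4968, -0.2208, 0.0861]
tcp_rot: [0.823, 0.568, 0.001, -0.002]
force: [-1.3, 0.5, -1.8]
finger_gap: 0.0228
```

>>> arm_command --translation '[[0,0,0.15],[0,0,0.12],[0,0,0.07],[0,0,0]]' --rotation '[[0,0,0],[0,0,0],[0,0,0],[0,0,0]]' --claw '[0,0,0,0]'

```text
time_s: 10.62
eef_pos: [0.4967, -0.2207, 0.0655]
tcp_rot: [0.823, 0.568, 0.0, -0.002]
force: [-0.9, -0.4, -0.7]
finger_gap: 0.0228
```

```bash
python3 - <<'E'
from h import *
tR=toolR(1.2)*R.from_euler('y',-.27)
gp=np.array([.4967,-.2200,.0840])
plan2([(gp+tR.as_matrix()[:,2]*.0187,tR,5)])
import kin
for phi in(-.9,-.8,-.7,-.6):
  rr=toolR(-.147,np.radians(40))*R.from_euler('ZY',[phi,-.27])
  print(phi,[round(kin.marg(kin.ik(hole(i)+N*h+rr.as_matrix()[:,2]*.0187,rr)[0]),2) for i in range(4) for h in(.034,.1)])
E
```

```text
T [[-0.01, -0.0, -0.0], [-0.01, -0.0, -0.0], [-0.01, -0.0, -0.0], [-0.01, -0.0, 0.0], [-0.01, -0.0, 0.0]] 
R [-0.0, -0.68, 0.02] x 5 
marg [np.float64(0.61), np.float64(0.61), np.float64(0.61), np.float64(0.61), np.float64(0.61)] speed [np.float64(0.14), np.float64(0.14), np.float64(0.14), np.float64(0.14), np.float64(0.13)] 
nose [[0.496, -0.223, 0.024], [0.494, -0.228, 0.024], [0.491, -0.234, 0.025]] [0.491, -0.234, 0.025] j [-0.27  0.36 -0.42  0.82 -0.26  1.68]
-0.9 [np.float64(0.27), np.float64(0.27), np.float64(0.22), np.float64(0.22), np.float64(0.17), np.float64(0.17), np.float64(0.14), np.float64(0.14)]
-0.8 [np.float64(0.28), np.float64(0.26), np.float64(0.23), np.float64(0.23), np.float64(0.19), np.float64(0.19), np.float64(0.16), np.float64(0.16)]
-0.7 [np.float64(0.23), np.float64(0.18), np.float64(0.24), np.float64(0.24), np.float64(0.2), np.float64(0.2), np.float64(0.17), np.float64(0.17)]
-0.6 [np.float64(0.14), np.float64(0.1), np.float64(0.23), np.float64(0.19), np.float64(0.21), np.float64(0.21), np.float64(0.18), np.float64(0.18)]
```

>>> arm_command --translation '[[0,0,0],[0,0,0],[0,0,0],[-0.014,0,0],[-0.014,0,0],[-0.014,0,0],[-0.014,0,0],[-0.014,0,0],[0,0,0],[0,0,0]]' --rotation '[[0,0,0],[0,0,0],[0,0,0],[0,-0.68,0.02],[0,-0.68,0.02],[0,-0.68,0.02],[0,-0.68,0.02],[0,-0.68,0.02],[0,0,0],[0,0,0]]' --claw '[0.55,0.55,0.55,0.55,0.55,0.55,0.55,0.55,0.55,0.55]'

```text
time_s: 11.88
eef_pos: [0.4957, -0.2248, 0.0665]
tcp_rot: [0.818, 0.559, -0.111, 0.075]
force: [-0.5, -0.6, 0.4]
finger_gap: 0.047
```

```bash
python3 - <<'E'
from h import *
s,im=shot('w8')
tR=toolR(1.2)*R.from_euler('y',-.27)
R0=R.from_quat(s["tcp_rot"]);print("gp",s["eef_pos"]-R0.as_matrix()[:,2]*.0187)
print(((R0.inv()*tR).as_rotvec()/.08).round(3))
for P in[(.4967,-.22,.11),(.4967,-.22,.056)]: print(wproj(s,np.array(P)))
E
```

```text
{'time_s': 11.925, 'eef_pos': [0.4956, -0.225, 0.0665], 'tcp_rot': [0.8182, 0.5591, -0.1106, 0.0754], 'joints': [-0.2651, 0.357, -0.4167, 0.8267, -0.2669, 1.6816], 'force': [-0.0447, 0.6923, -0.3641], 'finger_gap': 0.0468}
gp [ 0.49746631 -0.22014422  0.08453015]
[-0.007 -0.021 -0.008]
[316.31479276 330.09811518]
[317.03095856 245.8616258 ]
```

View pics/w8.png

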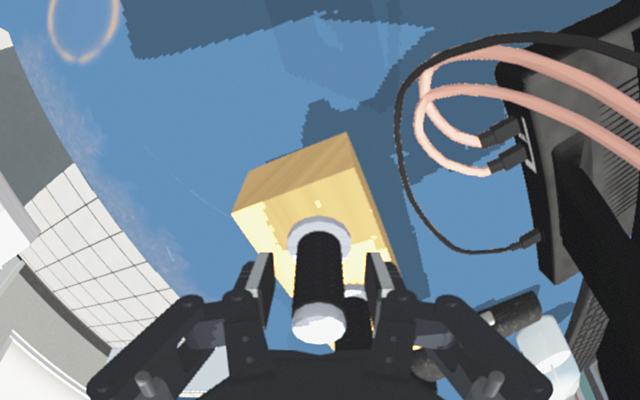

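>>> arm_command --translation '[[0,0,0],[0,0,0],[0,0,0],[0,0,0]]' --rotation '[[0,0,0],[0,0,0],[0,0,0],[0,0,0]]' --claw '[0,0,0,0]' --force 70

```text
time_s: 12.42
eef_pos: [0.4955, -0.225, 0.0667]
tcp_rot: [0.818, 0.559, -0.111, 0.076]
force: [-1.4, -0.0, 4.2]
finger_gap: 0.0227
```

```bash
python3 - <<'E'
from h import *
s,im=shot('w9')
R0=R.from_quat(s["tcp_rot"]);
sh=R0.inv().apply(np.array([.4967,-.22,.05])-s["eef_pos"]);ax=R0.inv().apply([0,0,1]);print("shoulder in tool",sh,"axis",ax,"nose",sh-.028*ax, "force",s["force"])
for z in(.11,.056): print(wproj(s,np.array([.4967,-.22,z])))
cv2.imwrite('pics/w9z.png',cv2.resize(im[190:350,230:400],None,fx=3.7,fy=3.7,interpolation=cv2.INTER_CUBIC))
E
```

```text
{'time_s': 12.475, 'eef_pos': [0.4955, -0.225, 0.0667], 'tcp_rot': [0.8181, 0.5591, -0.1111, 0.0757], 'joints': [-0.2645, 0.357, -0.4166, 0.8271, -0.2681, 1.6821], 'force': [-2.1557, -0.605, 5.4911], 'finger_gap': 0.0223}
shoulder in tool [ 0.00939138 -0.00069399  0.01472741] axis [-2.66417960e-01 -3.13289206e-04 -9.63857548e-01] nose [ 0.01685109 -0.00068521  0.04171542] force [-1.39147649 -0.0461483   4.21983327]
[316.46467757 329.39683249]
[317.14102628 245.171981  ]
```

View pics/w9z.png

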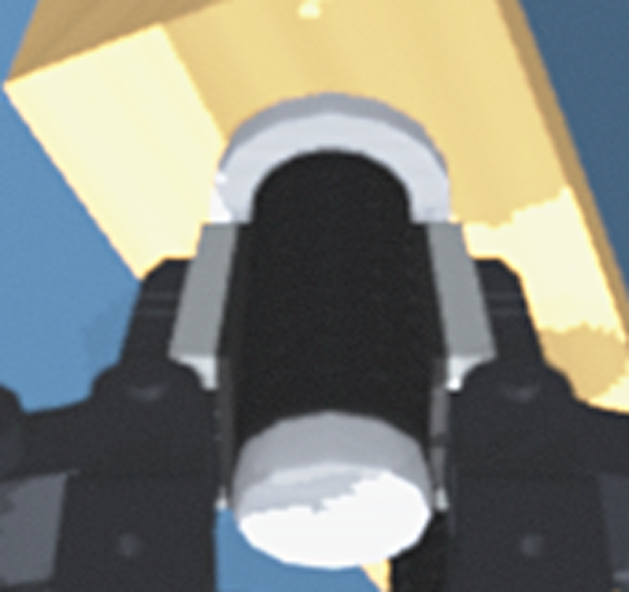

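```bash
cat >> h.py <<'E'
TR2=toolR(-.147,np.radians(40))*R.from_euler('ZY',[-.8,-.2697])
NOSE=np.array([.0169,0,.0417])
HO=np.array([0,0,0.])  # hole correction, world
def tcp_for(i,h): return hole(i)+HO+N*h-TR2.apply(NOSE)
def rel2(i):
    s=r.get_state();R0=R.from_quat(s["tcp_rot"]);p=np.array(s["eef_pos"])
    v=R0.inv().apply(hole(i)+HO-p)-NOSE
    w=hole(i)+HO-p-R0.apply(NOSE); ax=toolR(-.147,np.radians(40)).as_matrix()
    print("nose above hole: h %.2f  hole is upslope %.2f left %.2f mm"%(-w@-ax[:,2]*-1e3*-1 if 0 else -(w@N)*1e3,w@ax[:,0]*1e3,w@YP*1e3),"share/mm(down)",(R0.inv().apply(-N)/60).round(5),"lat share",(R0.inv().apply(w-N*(w@N))/.06).round(3),"rot",((R0.inv()*TR2).as_rotvec()/.08).round(3))
    print("F along N %.1f"%(np.array(s["force"])@N),"upslope %.1f left %.1f"%(np.array(s["force"])@ax[:,0],np.array(s["force"])@YP),"t",s["time_s"],"gap",round(float(s["finger_gap"]),4),"j3",round(s["joints"][2],3))
E
python3 - <<'E'
from h import *
s=r.get_state();R0=R.from_quat(s["tcp_rot"]);p=np.array(s["eef_pos"])
up=p+[0,0,.115]
mid=tcp_for(3,.06)
plan2([(up,R0,4),(tcp_for(0,.04),TR2,15)],nose=NOSE)
E
```

```text
T [[-0.13, -0.0, -0.46], [-0.13, -0.0, -0.46], [-0.13, -0.0, -0.46], [-0.13, -0.0, -0.46]] 
R [0.0, 0.0, 0.0] x 4 
marg [np.float64(0.65), np.float64(0.68), np.float64(0.72), np.float64(0.76)] speed [np.float64(0.16), np.float64(0.16), np.float64(0.16), np.float64(0.16)] 
nose [[0.497, -0.22, 0.051], [0.497, -0.22, 0.108]] [0.497, -0.22, 0.137] j [-0.27  0.25 -0.27  1.08 -0.26  1.68]
T [[0.32, -0.09, -0.06], [0.31, -0.1, -0.06], [0.31, -0.12, -0.06], [0.31, -0.13, -0.05], [0.3, -0.14, -0.05], [0.3, -0.15, -0.05], [0.29, -0.16, -0.05], [0.28, -0.18, -0.04], [0.28, -0.19, -0.04], [0.27, -0.2, -0.04], [0.26, -0.21, -0.04], [0.25, -0.22, -0.04], [0.24, -0.23, -0.05], [0.23, -0.24, -0.05], [0.22, -0.25, -0.05]] 
R [-0.38, 0.28, 0.56] x 15 
marg [np.float64(0.72), np.float64(0.68), np.float64(0.64), np.float64(0.6), np.float64(0.56), np.float64(0.52), np.float64(0.48), np.float64(0.45), np.float64(0.41), np.float64(0.38), np.float64(0.35), np.float64(0.33), np.float64(0.31), np.float64(0.29), np.float64(0.26)] speed [np.float64(0.16), np.float64(0.17), np.float64(0.17), np.float64(0.18), np.float64(0.19), np.float64(0.19), np.float64(0.2), np.float64(0.21), np.float64(0.21), np.float64(0.22), np.float64(0.23), np.float64(0.23), np.float64(0.23), np.float64(0.24), np.float64(0.24)] 
nose [[0.501, -0.2, 0.136], [0.51, -0.16, 0.134], [0.518, -0.12, 0.132], [0.526, -0.08, 0.131], [0.534, -0.041, 0.13], [0.541, -0.002, 0.129], [0.548, 0.037, 0.129], [0.555, 0.075, 0.129]] [0.555, 0.075, 0.129] j [ 0.4  -0.03 -0.75  0.5  -0.42  2.88]
```

>>> arm_command --translation '[[-0.13,0,-0.46],[-0.13,0,-0.46],[-0.13,0,-0.46],[-0.13,0,-0.46],[0.32,-0.09,-0.06],[0.31,-0.1,-0.06],[0.31,-0.12,-0.06],[0.31,-0.13,-0.05],[0.3,-0.14,-0.05],[0.3,-0.15,-0.05],[0.29,-0.16,-0.05],[0.28,-0.18,-0.04],[0.28,-0.19,-0.04],[0.27,-0.2,-0.04],[0.26,-0.21,-0.04],[0.25,-0.22,-0.04],[0.24,-0.23,-0.05],[0.23,-0.24,-0.05],[0.22,-0.25,-0.05],[0,0,0]]' --rotation '[[0,0,0],[0,0,0],[0,0,0],[0,0,0],[-0.38,0.28,0.56],[-0.38,0.28,0.56],[-0.38,0.28,0.56],[-0.38,0.28,0.56],[-0.38,0.28,0.56],[-0.38,0.28,0.56],[-0.38,0.28,0.56],[-0.38,0.28,0.56],[-0.38,0.28,0.56],[-0.38,0.28,0.56],[-0.38,0.28,0.56],[-0.38,0.28,0.56],[-0.38,0.28,0.56],[-0.38,0.28,0.56],[-0.38,0.28,0.56],[0,0,0]]' --claw '[0,0,0,0,0,0,0,0,0,0,0,0,0,0,0,0,0,0,0,0]'

```text
time_s: 14.98
eef_pos: [0.5221, 0.0767, 0.1581]
tcp_rot: [0.923, 0.278, 0.18, 0.193]
force: [0.2, 0.3, -1.7]
finger_gap: 0.0224
```

```bash
python3 - <<'E'
from h import *
rel2(0)
s,im=shot('w10')
rel2(0)
cv2.imwrite('pics/w10z.png',cv2.resize(im[150:340,220:440],None,fx=3.6,fy=3.1,interpolation=cv2.INTER_CUBIC))
for i in range(4): print(wproj(s,hole(i)))
R0=R.from_quat(s["tcp_rot"]);print(wproj(s,s["eef_pos"]+R0.apply(NOSE)))
E
```

```text
nose above hole: h 38.93  hole is upslope 2.95 left -0.60 mm share/mm(down) [4.490e-03 8.000e-05 1.605e-02] lat share [ 0.026  0.042 -0.007] rot [-0.058  0.035  0.017]
F along N -1.4 upslope -0.9 left 0.3 t 14.975 gap 0.0224 j3 -0.755
{'time_s': 15.025, 'eef_pos': [0.5223, 0.076, 0.1585], 'tcp_rot': [0.9235, 0.2781, 0.1798, 0.1937], 'joints': [0.4044, -0.0269, -0.7541, 0.505, -0.4225, 2.8878], 'force': [-0.166, -0.5968, -1.1408], 'finger_gap': 0.0226}
nose above hole: h 38.97  hole is upslope 2.41 left 0.17 mm share/mm(down) [4.490e-03 7.000e-05 1.605e-02] lat share [ 0.029  0.027 -0.008] rot [-0.05   0.042  0.01 ]
F along N -0.8 upslope -0.8 left -0.6 t 15.025 gap 0.0226 j3 -0.754
[323.07648359 177.60167702]
[359.89274842 211.41713745]
[390.7953274  240.21761308]
[416.21037978 264.19962502]
[319.36965098 209.74351351]
```

View pics/w10z.png

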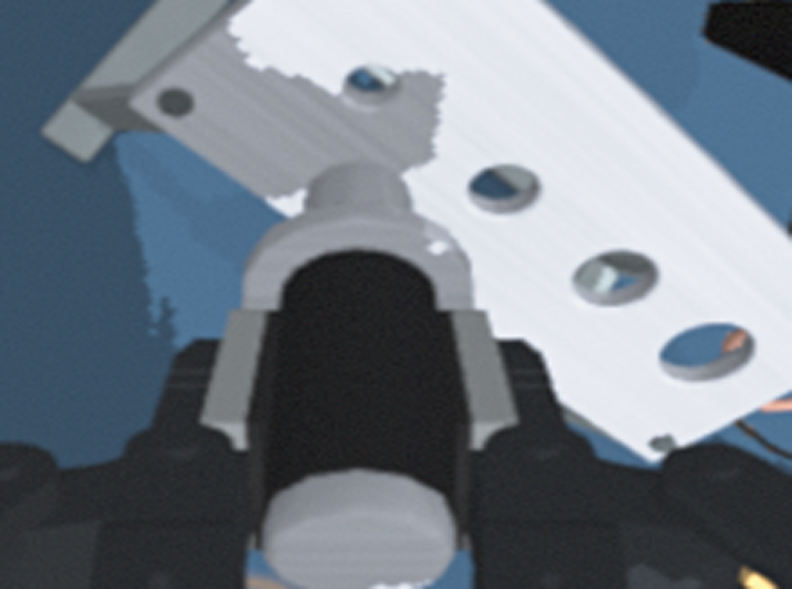

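```bash
python3 - <<'E'
from h import *
import json
s=json.load(open("pics/w10.json"))
o,D=wrist_rays(s,[(323.1,176.8),(360.3,210.6),(390.8,239.4),(416.4,263.5)])
P=onplane(o,D,H11,N);ax=toolR(-.147,np.radians(40)).as_matrix()
for i in range(4): w=P[i]-hole(i);print((w*1e3).round(2),"up",(w@ax[:,0]*1e3).round(2),"left",(w@YP*1e3).round(2))
E
```

```text
[0.43 0.41 0.31] up 0.48 left 0.47
[0.61 0.29 0.47] up 0.74 left 0.38
[0.53 0.68 0.35] up 0.55 left 0.75
[0.58 0.58 0.41] up 0.63 left 0.66
```

```bash
sed -i 's/^HO=.*/HO=toolR(-.147,np.radians(40)).as_matrix()[:,0]*.0006+YP*.00055/' h.py; python3 - <<'E'
from h import *
rel2(0)
plan2([(tcp_for(0,.008),TR2,3)],nose=NOSE)
E
```

```text
nose above hole: h 38.97  hole is upslope 3.01 left 0.72 mm share/mm(down) [4.490e-03 7.000e-05 1.605e-02] lat share [ 0.042  0.028 -0.012] rot [-0.05   0.042  0.01 ]
F along N -0.8 upslope -0.8 left -0.6 t 15.025 gap 0.0226 j3 -0.754
T [[0.06, 0.01, 0.16], [0.06, 0.01, 0.16], [0.06, 0.01, 0.16]] 
R [-0.02, 0.01, 0.0] x 3 
marg [np.float64(0.27), np.float64(0.27), np.float64(0.27)] speed [np.float64(0.06), np.float64(0.07), np.float64(0.07)] 
nose [[0.561, 0.074, 0.119], [0.576, 0.073, 0.105]] [0.576, 0.073, 0.105] j [ 0.38  0.03 -0.76  0.43 -0.41  2.86]
```

>>> arm_command --translation '[[0.06,0.01,0.16],[0.06,0.01,0.16],[0.06,0.01,0.16],[0,0,0]]' --rotation '[[-0.02,0.01,0],[-0.02,0.01,0],[-0.01,0.01,0],[0,0,0]]' --claw '[0,0,0,0]'

```text
time_s: 15.52
eef_pos: [0.5452, 0.0723, 0.1369]
tcp_rot: [0.923, 0.276, 0.182, 0.196]
force: [0.4, -1.4, -1.9]
finger_gap: 0.0224
```

```bash
python3 - <<'E'
from h import *
s,im=shot('w11')
rel2(0)
cv2.imwrite('pics/w11z.png',cv2.resize(im[150:340,220:440],None,fx=3.6,fy=3.1,interpolation=cv2.INTER_CUBIC))
for i in range(4): print(wproj(s,hole(i)+HO))
E
```

```text
{'time_s': 15.575, 'eef_pos': [0.545, 0.0724, 0.1372], 'tcp_rot': [0.9232, 0.2764, 0.1816, 0.1956], 'joints': [0.3792, 0.0349, -0.7533, 0.4301, -0.4186, 2.8635], 'force': [0.2287, 0.0356, -1.9659], 'finger_gap': 0.0222}
nose above hole: h 7.93  hole is upslope -1.13 left 1.07 mm share/mm(down) [ 4.470e-03 -3.000e-05  1.606e-02] lat share [-0.    -0.026  0.   ] rot [ 0.015  0.02  -0.028]
F along N -1.6 upslope -1.1 left 0.1 t 15.575 gap 0.0222 j3 -0.753
[316.88858352 202.98980375]
[358.40292412 238.36440878]
[392.22853088 267.18214451]
[419.27731162 290.22287674]
```

View pics/w11z.png

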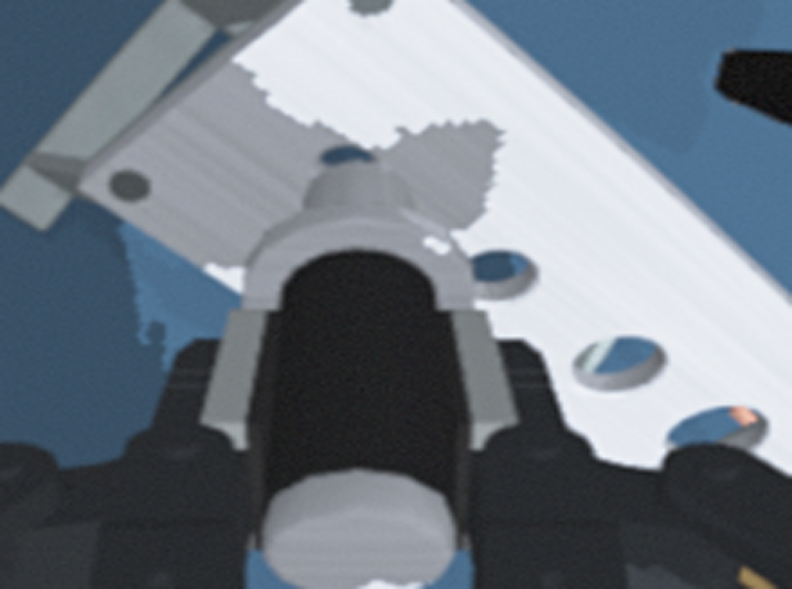

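>>> arm_command --translation '[[0.023,-0.026,0.08],[0,0,0]]' --rotation '[[0.01,0.02,0],[0,0,0]]' --claw '[0,0]'

```text
time_s: 15.82
eef_pos: [0.5475, 0.0737, 0.1331]
tcp_rot: [0.923, 0.277, 0.183, 0.195]
force: [-0.0, -0.4, -2.0]
finger_gap: 0.0224
```

```bash
python3 -c "
from h import *
rel2(0)"
```

```text
nose above hole: h 3.33  hole is upslope -0.35 left -0.77 mm share/mm(down) [ 4.420e-03 -1.000e-05  1.607e-02] lat share [-0.013  0.005  0.004] rot [ 0.005 -0.017 -0.023]
F along N -1.5 upslope -1.2 left -0.4 t 15.825 gap 0.0224 j3 -0.756
```

>>> arm_command --translation '[[-0.004,0.005,0.026],[0.004,0,0.016],[0,0,0]]' --rotation '[[0,0,0],[0,0,0],[0,0,0]]' --claw '[0,0,0]'

```text
time_s: 16.2
eef_pos: [0.5489, 0.0729, 0.1314]
tcp_rot: [0.923, 0.277, 0.183, 0.195]
force: [-0.1, -0.1, -1.3]
finger_gap: 0.0223
```

```bash
python3 -c "
from h import *
rel2(0)"
```

```text
nose above hole: h 1.04  hole is upslope -0.35 left -0.11 mm share/mm(down) [ 4.410e-03 -2.000e-05  1.607e-02] lat share [-0.005 -0.003  0.001] rot [ 0.007 -0.02  -0.024]
F along N -0.9 upslope -0.9 left -0.1 t 16.2 gap 0.0223 j3 -0.757
```

>>> arm_command --translation '[[0.002,0,0.016],[0.004,0,0.016],[0,0,0]]' --rotation '[[0,-0.015,0],[0,0,0],[0,0,0]]' --claw '[0,0,0]'

```text
time_s: 16.58
eef_pos: [0.5493, 0.0727, 0.131]
tcp_rot: [0.923, 0.277, 0.182, 0.195]
force: [-17.7, 2.9, 18.7]
finger_gap: 0.0223
```

```bash
python3 -c "
from h import *
rel2(0)"
```

```text
nose above hole: h 0.45  hole is upslope -0.42 left -0.01 mm share/mm(down) [ 4.430e-03 -2.000e-05  1.607e-02] lat share [-0.005 -0.005  0.001] rot [ 0.01  -0.006 -0.012]
F along N 25.9 upslope -1.7 left 0.3 t 16.575 gap 0.0223 j3 -0.756
```

```bash
python3 -c "
from h import *
plan2([(tcp_for(0,.012),TR2,1),(tcp_for(1,.012),TR2,4)],nose=NOSE)"
```

```text
T [[-0.06, -0.0, -0.18]] 
R [0.01, -0.01, -0.01] x 1 
marg [np.float64(0.27)] speed [np.float64(0.09)] 
nose [[0.573, 0.073, 0.108]] [0.573, 0.073, 0.108] j [ 0.38  0.02 -0.76  0.44 -0.41  2.86]
T [[-0.12, 0.12, 0.03], [-0.12, 0.12, 0.03], [-0.12, 0.12, 0.03], [-0.12, 0.12, 0.03]] 
R [-0.0, -0.0, 0.0] x 4 
marg [np.float64(0.26), np.float64(0.25), np.float64(0.24), np.float64(0.23)] speed [np.float64(0.07), np.float64(0.07), np.float64(0.08), np.float64(0.08)] 
nose [[0.572, 0.063, 0.108], [0.569, 0.042, 0.108]] [0.567, 0.031, 0.108] j [ 0.29 -0.02 -0.8   0.4  -0.38  2.77]
```

>>> arm_command --translation '[[-0.06,0,-0.2],[-0.12,0.12,0.03],[-0.12,0.12,0.03],[-0.12,0.12,0.03],[-0.12,0.12,0.03],[0,0,0]]' --rotation '[[0.01,-0.01,-0.01],[0,0,0],[0,0,0],[0,0,0],[0,0,0],[0,0,0]]' --claw '[0,0,0,0,0,0]'

```text
time_s: 17.32
eef_pos: [0.5349, 0.0316, 0.1396]
tcp_rot: [0.923, 0.276, 0.182, 0.195]
force: [0.4, 0.5, -1.0]
finger_gap: 0.0225
```

```bash
python3 - <<'E'
from h import *
s,im=shot('w12')
rel2(1)
cv2.imwrite('pics/w12z.png',cv2.resize(im[150:340,220:440],None,fx=3.6,fy=3.1,interpolation=cv2.INTER_CUBIC))
for i in range(4): print((wproj(s,hole(i)+HO)-[220,150])*[3.6,3.1])
R0=R.from_quat(s["tcp_rot"]);print((wproj(s,s["eef_pos"]+R0.apply(NOSE))-[220,150])*[3.6,3.1])
E
```

```text
{'time_s': 17.375, 'eef_pos': [0.5352, 0.0321, 0.1397], 'tcp_rot': [0.9233, 0.2766, 0.1817, 0.1949], 'joints': [0.2948, -0.0178, -0.8038, 0.3986, -0.3866, 2.7778], 'force': [0.2439, 1.1415, -2.1091], 'finger_gap': 0.0228}
nose above hole: h 12.29  hole is upslope 0.21 left 0.26 mm share/mm(down) [ 4.460e-03 -1.000e-05  1.606e-02] lat share [ 0.005 -0.    -0.001] rot [-0.003  0.012 -0.028]
F along N -1.7 upslope -1.3 left 1.2 t 17.375 gap 0.0228 j3 -0.804
[184.74875347  21.6422398 ]
[356.18620678 148.97776658]
[502.83200505 258.32954051]
[622.81675319 348.09940415]
[357.74992087 185.20248806]
```

View pics/w12z.png

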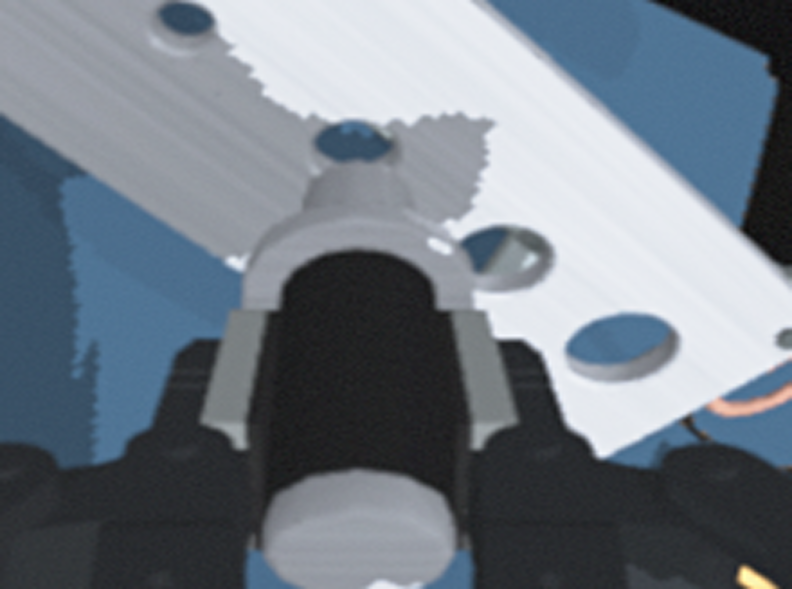

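>>> arm_command --translation '[[0.025,0,0.08],[0.022,0,0.08],[0.004,0,0.016],[0,0,0]]' --rotation '[[0,0.01,-0.02],[0,0,0],[0,0,0],[0,0,0]]' --claw '[0,0,0,0]'

```text
time_s: 17.88
eef_pos: [0.5423, 0.0319, 0.1311]
tcp_rot: [0.923, 0.278, 0.182, 0.195]
force: [0.3, 0.5, -1.3]
finger_gap: 0.0224
```

```bash
python3 -c "
from h import *
rel2(1)"
```

```text
nose above hole: h 1.18  hole is upslope 0.29 left -0.59 mm share/mm(down) [4.440e-03 1.000e-05 1.606e-02] lat share [-0.004  0.01   0.001] rot [-0.006  0.001  0.009]
F along N -1.2 upslope -0.7 left 0.6 t 17.875 gap 0.0224 j3 -0.804
```

>>> arm_command --translation '[[0.002,0.008,0.017],[0.004,0,0.016],[0.004,0,0.016],[0,0,0]]' --rotation '[[0,0,0],[0,0,0],[0,0,0],[0,0,0]]' --claw '[0,0,0,0]'

```text
time_s: 18.38
eef_pos: [0.544, 0.0315, 0.1297]
tcp_rot: [0.923, 0.278, 0.182, 0.195]
force: [-8.9, 3.6, 8.3]
finger_gap: 0.0227
```

```bash
python3 -c "
from h import *
rel2(1)"
```

```text
nose above hole: h -1.01  hole is upslope -0.15 left -0.51 mm share/mm(down) [4.430e-03 2.000e-05 1.607e-02] lat share [-0.008  0.004  0.002] rot [-0.012 -0.012  0.012]
F along N 12.4 upslope -1.8 left 2.3 t 18.375 gap 0.0227 j3 -0.804
```

>>> arm_command --translation '[[0.002,0.003,0.014],[0,0,0]]' --rotation '[[0,0,0],[0,0,0]]' --claw '[0,0]'

```text
time_s: 18.62
eef_pos: [0.5442, 0.0314, 0.1295]
tcp_rot: [0.923, 0.279, 0.182, 0.194]
force: [-18.3, 6.6, 18.6]
finger_gap: 0.0224
```

```bash
python3 -c "
from h import *
rel2(1)
plan2([(tcp_for(1,.012),TR2,1),(tcp_for(2,.012),TR2,4)],nose=NOSE)"
```

```text
nose above hole: h -1.27  hole is upslope -0.12 left -0.46 mm share/mm(down) [4.420e-03 3.000e-05 1.607e-02] lat share [-0.007  0.004  0.002] rot [-0.016 -0.013  0.019]
F along N 26.5 upslope -2.7 left 3.8 t 18.625 gap 0.0224 j3 -0.804
T [[-0.06, 0.0, -0.21]] 
R [-0.02, -0.01, 0.02] x 1 
marg [np.float64(0.23)] speed [np.float64(0.1)] 
nose [[0.567, 0.031, 0.108]] [0.567, 0.031, 0.108] j [ 0.29 -0.02 -0.8   0.4  -0.38  2.77]
T [[-0.12, 0.12, 0.03], [-0.12, 0.12, 0.03], [-0.12, 0.12, 0.03], [-0.12, 0.12, 0.03]] 
R [0.0, -0.0, 0.0] x 4 
marg [np.float64(0.21), np.float64(0.2), np.float64(0.19), np.float64(0.19)] speed [np.float64(0.08), np.float64(0.08), np.float64(0.08), np.float64(0.08)] 
nose [[0.566, 0.021, 0.108], [0.563, 0.0, 0.108]] [0.561, -0.01, 0.108] j [ 0.19 -0.06 -0.84  0.36 -0.34  2.67]
```

Refused by the 16 mm hole (depth about 1 mm, force rising to 26 N). On to the 21.

>>> arm_command --translation '[[-0.065,0,-0.23],[-0.12,0.12,0.03],[-0.12,0.12,0.03],[-0.12,0.12,0.03],[-0.12,0.12,0.03],[0,0,0]]' --rotation '[[-0.01,-0.01,0.01],[0,0,0],[0,0,0],[0,0,0],[0,0,0],[0,0,0]]' --claw '[0,0,0,0,0,0]'

```text
time_s: 19.38
eef_pos: [0.5288, -0.0099, 0.1399]
tcp_rot: [0.923, 0.277, 0.182, 0.195]
force: [0.1, 1.7, -2.3]
finger_gap: 0.0225
```

```bash
python3 - <<'E'
from h import *
s,im=shot('w13')
rel2(2)
cv2.imwrite('pics/w13z.png',cv2.resize(im[150:340,220:440],None,fx=3.6,fy=3.1,interpolation=cv2.INTER_CUBIC))
for i in range(4): print((wproj(s,hole(i)+HO)-[220,150])*[3.6,3.1])
E
```

```text
{'time_s': 19.425, 'eef_pos': [0.529, -0.0094, 0.1401], 'tcp_rot': [0.9231, 0.2768, 0.1817, 0.1954], 'joints': [0.1978, -0.0558, -0.8441, 0.3615, -0.3492, 2.6813], 'force': [-0.2141, -0.0111, -2.1946], 'finger_gap': 0.0223}
nose above hole: h 12.56  hole is upslope -0.06 left 0.31 mm share/mm(down) [ 4.460e-03 -2.000e-05  1.606e-02] lat share [ 0.003 -0.004 -0.001] rot [ 0.008  0.012 -0.019]
F along N -1.5 upslope -1.6 left -0.0 t 19.425 gap 0.0223 j3 -0.844
[  -1.97876692 -116.07951357]
[183.88708967  21.47539204]
[355.03064859 148.69068178]
[501.47077049 257.96002919]
```

View pics/w13z.png

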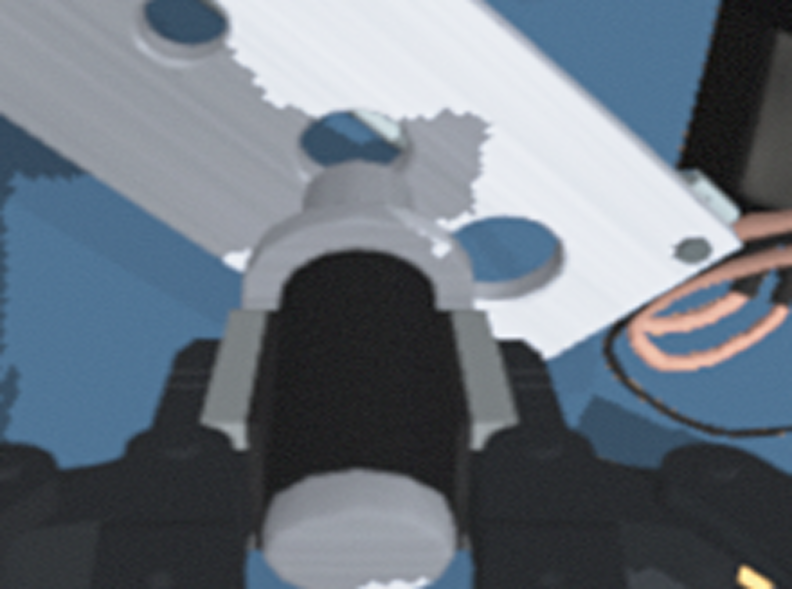

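Alignment agrees with the image (21 mm mouth at crop ≈ (355,145)). Descend.

>>> arm_command --translation '[[0.028,-0.003,0.08],[0.022,0,0.08],[0.004,0,0.016],[0,0,0]]' --rotation '[[0.008,0.01,-0.02],[0,0,0],[0,0,0],[0,0,0]]' --claw '[0,0,0,0]'

```text
time_s: 19.92
eef_pos: [0.5362, -0.0094, 0.1315]
tcp_rot: [0.923, 0.278, 0.182, 0.195]
force: [-0.7, -0.5, -1.2]
finger_gap: 0.0226
```

```bash
python3 -c "
from h import *
rel2(2)"
```

```text
nose above hole: h 1.41  hole is upslope 0.06 left -0.87 mm share/mm(down) [4.440e-03 1.000e-05 1.606e-02] lat share [-0.009  0.011  0.003] rot [-0.005  0.     0.019]
F along N -0.5 upslope -1.3 left -0.6 t 19.925 gap 0.0226 j3 -0.844
```

>>> arm_command --translation '[[-0.002,0.01,0.018],[0.004,0,0.016],[0.004,0,0.016],[0,0,0]]' --rotation '[[0,0,0],[0,0,0],[0,0,0],[0,0,0]]' --claw '[0,0,0,0]'

```text
time_s: 20.42
eef_pos: [0.5382, -0.0106, 0.1295]
tcp_rot: [0.923, 0.278, 0.182, 0.195]
force: [-0.1, -0.1, -0.8]
finger_gap: 0.0228
```

```bash
python3 -c "
from h import *
rel2(2)"
```

```text
nose above hole: h -1.44  hole is upslope -0.32 left 0.02 mm share/mm(down) [4.440e-03 1.000e-05 1.607e-02] lat share [-0.003 -0.004  0.001] rot [-0.001 -0.004  0.014]
F along N -0.5 upslope -0.6 left -0.1 t 20.425 gap 0.0228 j3 -0.844
```

No contact. Continue to about 5 mm deep.

>>> arm_command --translation '[[0.006,-0.004,0.024],[0.009,0,0.032],[0,0,0]]' --rotation '[[0,0,0],[0,0,0],[0,0,0]]' --claw '[0,0,0]'

```text
time_s: 20.8
eef_pos: [0.5403, -0.0107, 0.1266]
tcp_rot: [0.923, 0.278, 0.182, 0.195]
force: [0.6, 0.2, -1.8]
finger_gap: 0.0224
```

```bash
python3 -c "
from h import *
rel2(2)"
```

```text
nose above hole: h -5.02  hole is upslope -0.05 left -0.16 mm share/mm(down) [4.440e-03 1.000e-05 1.606e-02] lat share [-0.002  0.001  0.001] rot [-0.002 -0.002  0.014]
F along N -1.7 upslope -0.7 left 0.2 t 20.8 gap 0.0224 j3 -0.844
```

>>> arm_command --translation '[[0.018,0,0.064],[0.018,0,0.064],[0.018,0,0.064],[0.018,0,0.064],[0.013,0,0.048],[0,0,0]]' --rotation '[[0,0,0],[0,0,0],[0,0,0],[0,0,0],[0,0,0],[0,0,0]]' --claw '[0,0,0,0,0,0]'

```text
time_s: 21.55
eef_pos: [0.5523, -0.0125, 0.112]
tcp_rot: [0.923, 0.278, 0.182, 0.195]
force: [-0.2, 0.2, -1.0]
finger_gap: 0.0223
```

```bash
python3 -c "
from h import *
rel2(2)"
```

```text
nose above hole: h -24.03  hole is upslope 0.03 left -0.14 mm share/mm(down) [4.440e-03 1.000e-05 1.606e-02] lat share [-0.001  0.002  0.   ] rot [-0.003  0.001  0.015]
F along N -0.7 upslope -0.8 left 0.2 t 21.55 gap 0.0223 j3 -0.842
```

>>> arm_command --translation '[[0.011,0,0.04],[0.004,0,0.016],[0,0,0]]' --rotation '[[0,0,0],[0,0,0],[0,0,0]]' --claw '[0,0,0]'

```text
time_s: 21.92
eef_pos: [0.5546, -0.0127, 0.1096]
tcp_rot: [0.923, 0.278, 0.182, 0.195]
force: [-0.1, 0.2, -1.2]
finger_gap: 0.0228
```

```bash
python3 -c "
from h import *
rel2(2)"
```

```text
nose above hole: h -27.27  hole is upslope -0.19 left -0.26 mm share/mm(down) [4.430e-03 1.000e-05 1.607e-02] lat share [-0.005  0.001  0.001] rot [-0.001 -0.005  0.015]
F along N -0.8 upslope -0.8 left 0.2 t 21.925 gap 0.0228 j3 -0.842
```

>>> arm_command --translation '[[0.003,0,0.012],[0.002,0,0.008],[0,0,0]]' --rotation '[[0,0,0],[0,0,0],[0,0,0]]' --claw '[0,0,0]'

```text
time_s: 22.3
eef_pos: [0.5546, -0.0128, 0.1095]
tcp_rot: [0.923, 0.278, 0.182, 0.195]
force: [-15.7, 4.3, 17.5]
finger_gap: 0.0222
```

```bash
python3 -c "
from h import *
rel2(2)"
```

```text
nose above hole: h -27.42  hole is upslope -0.19 left -0.17 mm share/mm(down) [0.00444 0.      0.01607] lat share [-0.004 -0.     0.001] rot [ 0.003 -0.003  0.022]
F along N 23.8 upslope -1.1 left 2.0 t 22.3 gap 0.0222 j3 -0.842
```

>>> arm_command --translation '[[-0.002,0,-0.008],[0,0,0],[0,0,0],[0,0,0],[0,0,0]]' --rotation '[[0,0,0],[0,0,0],[0,0,0],[0,0,0],[0,0,0]]' --claw '[0,0.35,0.6,0.6,0.6]'

```text
time_s: 22.92
eef_pos: [0.5551, -0.0129, 0.109]
tcp_rot: [0.923, 0.278, 0.182, 0.195]
force: [0.4, 0.5, 0.0]
finger_gap: 0.0514
```

```bash
python3 - <<'E'
from h import *
s,im=shot('w14')
rel2(2)
cv2.imwrite('pics/w14z.png',cv2.resize(im[150:340,220:440],None,fx=3.6,fy=3.1,interpolation=cv2.INTER_CUBIC))
R0=R.from_quat(s["tcp_rot"]);print("retreat dir -z tool", R0.inv().apply(N))
E
```

```text
{'time_s': 22.975, 'eef_pos': [0.5551, -0.0129, 0.109], 'tcp_rot': [0.9227, 0.2782, 0.182, 0.1951], 'joints': [0.1764, 0.0375, -0.8415, 0.263, -0.3392, 2.6577], 'force': [-0.4238, -0.3319, -0.301], 'finger_gap': 0.0513}
nose above hole: h -28.12  hole is upslope -0.15 left -0.16 mm share/mm(down) [4.440e-03 1.000e-05 1.607e-02] lat share [-0.004  0.     0.001] rot [-0.001 -0.003  0.014]
F along N 0.0 upslope -0.5 left -0.4 t 22.975 gap 0.0513 j3 -0.842
retreat dir -z tool [-2.66167248e-01 -3.06778442e-04 -9.63926814e-01]
```

View pics/w14z.png

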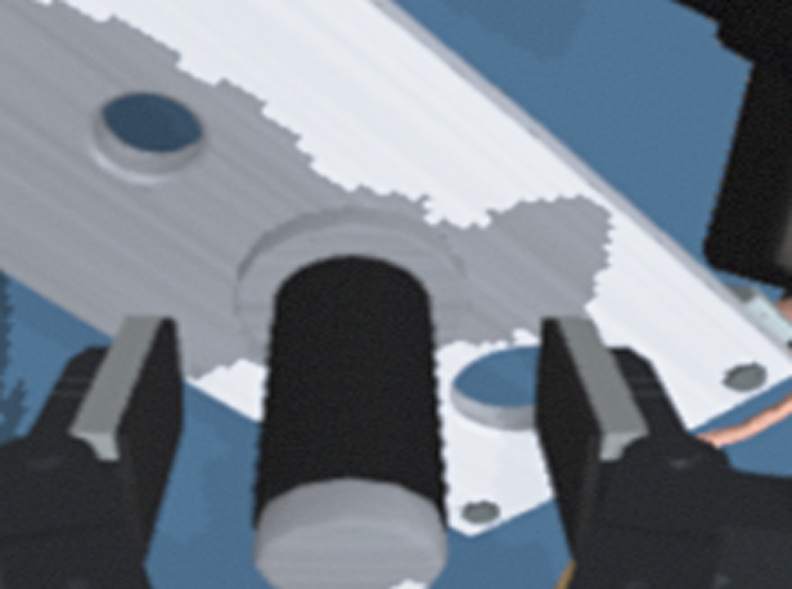

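>>> arm_command --translation '[[-0.036,0,-0.13],[-0.071,0,-0.257],[-0.071,0,-0.257],[-0.071,0,-0.257],[-0.071,0,-0.257],[-0.071,0,-0.257],[0,0,0],[0,0,0]]' --rotation '[[0,0,0],[0,0,0],[0,0,0],[0,0,0],[0,0,0],[0,0,0],[0,0,0],[0,0,0]]' --claw '[0.6,0.6,0.6,0.6,0.6,0.6,0.6,0.6]'

```text
time_s: 23.98
eef_pos: [0.4991, -0.0046, 0.1765]
tcp_rot: [0.923, 0.278, 0.182, 0.195]
force: [-0.3, 0.5, -0.8]
finger_gap: 0.0511
```

```bash
python3 - <<'E'
from h import *
s,im=shot('w15')
t=r.get_image("top")[...,::-1]
a=cv2.resize(im[140:300,230:450],None,fx=3.6,fy=3.1,interpolation=cv2.INTER_CUBIC)
cv2.imwrite('pics/w15z.png',a)
cv2.imwrite("pics/top1.png",t)
w=hole(2)+HO
R0=R.from_quat(s["tcp_rot"])
for h in(0,.006,.06): print((wproj(s,w+N*h)-[230,140])*[3.6,3.1])
E
```

```text
{'time_s': 24.025, 'eef_pos': [0.499, -0.0047, 0.1762], 'tcp_rot': [0.9227, 0.2783, 0.1819, 0.1951], 'joints': [0.2261, -0.1606, -0.8365, 0.4828, -0.3594, 2.706], 'force': [1.0027, 0.4983, -1.2795], 'finger_gap': 0.0512}
[321.66087923  84.54758434]
[321.6610713   95.26836568]
[321.66094783 217.71017691]
```

View pics/w15z.png

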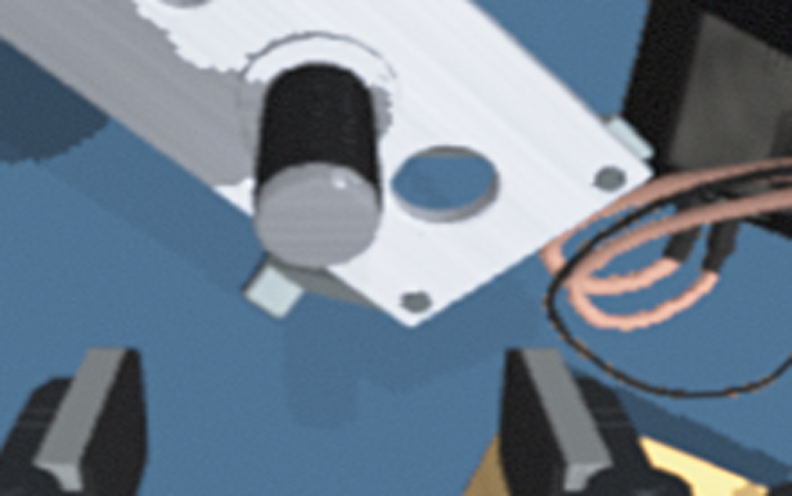

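View pics/top1.png

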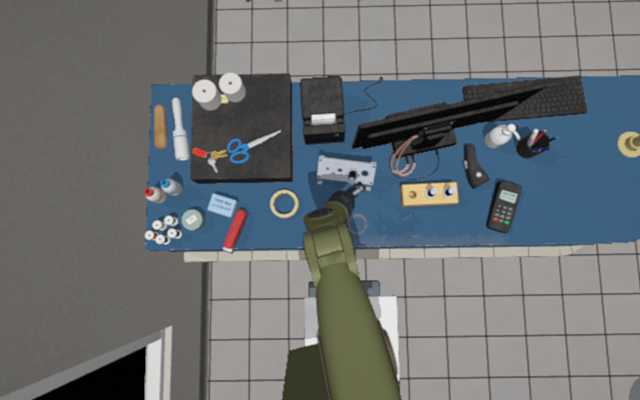

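```bash
python3 -c "
from rig import r
print(r.hand_in())"
```

```text
the job is handed in; nothing more can be done
None
```

The left setter's pilot is 19 mm. It stands pushed fully home in the 21 mm hole, and I handed the job in at about 24 s.

- **11 mm hole:** it stopped at the plate surface, with the force reaching 26 N.
- **16 mm hole:** it stopped about 1 mm deep, with the force rising from 12 to 26 N.
- **21 mm hole:** it went in without contact until the shoulder seated, about 27.5 mm down at 24 N. I then released it and backed off along its axis.

**Regrip:** My first straight-down grip would have driven joint 3 past its range at the larger holes. Before any hole had been tried, I set the setter back in its socket once and gripped it again with the tool tilted about 15°.

**Last checks:**
- The wrist picture shows the shoulder flat on the plate. The cap is within about 1–2 pixels of where a fully seated setter should be.
- The force on the tool was about zero and the gripper is clear of the setter.
- In the top picture the other two setters are still in the block, and the bystanders I could see look unmoved. The arm hid the tape measure, so I could not check it, but the arm never worked near it.
- The table-top camera and the wrist camera disagreed by up to about 5 mm at the start. I worked from the wrist camera, which matched the contacts.

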